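# Hang the washed bottles on the air dryer and turn on the air

### The job

Hang every washed bottle on the mat upside down on a peg of the dryer, one to a peg, with its neck over the peg, and push each one down until the collar under its mouth comes up hard against its stop; each collar drags on the way and stops at a different depth. When all the bottles are home, swing the air lever fully over to its far side, away from the robot, to turn on the air. Leave the spool, the jar and the screwdriver where they are.

Things in the scene. Friction and masses are not known exactly. Their poses are not given: they have to be found in the camera images.
- bottle1_centre (a point): empty white plastic bottle, wall 2.5 mm, lying on the 3 mm thick mat at the start, 0.06 to 0.13 kg: square body 42 x 42 mm and 76 mm long, with a round open neck (outer diameter 25, bore 18 mm, 32 mm long) on one end. The point is the centre of the square body; its x axis runs along the bottle towards the neck, so the closed base is 38 mm behind the point, the shoulder 38 mm ahead and the mouth 70 mm ahead. None if this bottle is absent
- bottle2_centre (a point): empty white plastic bottle, wall 2.5 mm, lying on the 3 mm thick mat at the start, 0.06 to 0.13 kg: square body 42 x 42 mm and 76 mm long, with a round open neck (outer diameter 25, bore 18 mm, 32 mm long) on one end. The point is the centre of the square body; its x axis runs along the bottle towards the neck, so the closed base is 38 mm behind the point, the shoulder 38 mm ahead and the mouth 70 mm ahead. None if this bottle is absent
- bottle3_centre (a point): empty white plastic bottle, wall 2.5 mm, lying on the 3 mm thick mat at the start, 0.06 to 0.13 kg: square body 42 x 42 mm and 76 mm long, with a round open neck (outer diameter 25, bore 18 mm, 32 mm long) on one end. The point is the centre of the square body; its x axis runs along the bottle towards the neck, so the closed base is 38 mm behind the point, the shoulder 38 mm ahead and the mouth 70 mm ahead. None if this bottle is absent
- bottle4_centre (a point): empty white plastic bottle, wall 2.5 mm, lying on the 3 mm thick mat at the start, 0.06 to 0.13 kg: square body 42 x 42 mm and 76 mm long, with a round open neck (outer diameter 25, bore 18 mm, 32 mm long) on one end. The point is the centre of the square body; its x axis runs along the bottle towards the neck, so the closed base is 38 mm behind the point, the shoulder 38 mm ahead and the mouth 70 mm ahead. None if this bottle is absent
- peg1_tip (a point): tip (z up) of steel air peg 1 of the dryer: the peg is vertical, 12 mm in diameter with a tapered tip, and its tip stands 115 mm above the bench. The dryer is a grey box 75 x 420 mm and 28 mm high on the bench with four pegs in a row along its middle, 105 mm apart; it is fixed to the bench
- peg2_tip (a point): tip (z up) of steel air peg 2 of the dryer: the peg is vertical, 12 mm in diameter with a tapered tip, and its tip stands 115 mm above the bench. The dryer is a grey box 75 x 420 mm and 28 mm high on the bench with four pegs in a row along its middle, 105 mm apart; it is fixed to the bench
- peg3_tip (a point): tip (z up) of steel air peg 3 of the dryer: the peg is vertical, 12 mm in diameter with a tapered tip, and its tip stands 115 mm above the bench. The dryer is a grey box 75 x 420 mm and 28 mm high on the bench with four pegs in a row along its middle, 105 mm apart; it is fixed to the bench
- peg4_tip (a point): tip (z up) of steel air peg 4 of the dryer: the peg is vertical, 12 mm in diameter with a tapered tip, and its tip stands 115 mm above the bench. The dryer is a grey box 75 x 420 mm and 28 mm high on the bench with four pegs in a row along its middle, 105 mm apart; it is fixed to the bench
- sleeve1 (a joint): black collar sliding on peg 1, m: 0 = fully up, growing as it is pushed down. Flange 34 mm in diameter; at 0 its top face is 55 mm below the peg's tip. It drags with about 5 N, stays where it is left (a bottle's weight does not move it) and its hard stop lies somewhere from 8 to 22 mm down, different on every peg and not marked: feel for it. A bottle's mouth rests on this top face
- sleeve2 (a joint): black collar sliding on peg 2, m: 0 = fully up, growing as it is pushed down. Flange 34 mm in diameter; at 0 its top face is 55 mm below the peg's tip. It drags with about 5 N, stays where it is left (a bottle's weight does not move it) and its hard stop lies somewhere from 8 to 22 mm down, different on every peg and not marked: feel for it. A bottle's mouth rests on this top face
- sleeve3 (a joint): black collar sliding on peg 3, m: 0 = fully up, growing as it is pushed down. Flange 34 mm in diameter; at 0 its top face is 55 mm below the peg's tip. It drags with about 5 N, stays where it is left (a bottle's weight does not move it) and its hard stop lies somewhere from 8 to 22 mm down, different on every peg and not marked: feel for it. A bottle's mouth rests on this top face
- sleeve4 (a joint): black collar sliding on peg 4, m: 0 = fully up, growing as it is pushed down. Flange 34 mm in diameter; at 0 its top face is 55 mm below the peg's tip. It drags with about 5 N, stays where it is left (a bottle's weight does not move it) and its hard stop lies somewhere from 8 to 22 mm down, different on every peg and not marked: feel for it. A bottle's mouth rests on this top face
- air (a joint): air lever, rad: 0 = off, leaning to the -x side of its block, 1.1 = fully on, leaning to the +x side; starts near 0, stays where it is left, moved by under 2 N at the ball
- air_tip (a point): centre of the black ball (26 mm in diameter) at the end of the air lever, 85 mm from the hinge; its axes turn with the lever, y along the hinge. The hinge is level, 22 mm above the bench, at the middle of an aluminium block 70 x 50 x 25 mm fixed to the bench; the lever is a 10 mm rod from the hinge to the ball, at 0 leaning 0.55 rad from vertical
- spool: full spool of solder wire, 54 mm in diameter, 40 mm high, standing; origin at the centre of its underside; not part of the job
- tub: small amber jar, 48 mm in diameter, 50 mm high, standing; origin at the centre of its underside; not part of the job
- driver: screwdriver 170 mm long lying on the bench; not part of the job
Things that resemble listed ones, but are neither listed nor needed, are in the scene too. Leave any turquoise look-alike of the part that bears bottle3_centre alone. What is shaped like the part that bears bottle4_centre but pink is not meant.

How it is judged:
On the way, in this order (a step that is already met when the one before it is completed fails the run):
1. every bottle that is present hangs upside down on its own peg with the collar pushed to its stop, the lever still off (angle between each of bottle1_centre, bottle2_centre, bottle3_centre, bottle4_centre's own x axis and vertical above 3 rad and ((horizontal distance between bottle1_centre and peg1_tip below 0.008 m and z of bottle1_centre in the frame of peg1_tip below 0.006 m and value of joint sleeve1 above 0.011 m) or (horizontal distance between bottle1_centre and peg2_tip below 0.008 m and z of bottle1_centre in the frame of peg2_tip below -0.002 m and value of joint sleeve2 above 0.019 m) or (horizontal distance between bottle1_centre and peg3_tip below 0.008 m and z of bottle1_centre in the frame of peg3_tip below 0.01 m and value of joint sleeve3 above 0.007 m) or (horizontal distance between bottle1_centre and peg4_tip below 0.008 m and z of bottle1_centre in the frame of peg4_tip below 0.002 m and value of joint sleeve4 above 0.015 m)) and ((horizontal distance between bottle2_centre and peg1_tip below 0.008 m and z of bottle2_centre in the frame of peg1_tip below 0.006 m and value of joint sleeve1 above 0.011 m) or (horizontal distance between bottle2_centre and peg2_tip below 0.008 m and z of bottle2_centre in the frame of peg2_tip below -0.002 m and value of joint sleeve2 above 0.019 m) or (horizontal distance between bottle2_centre and peg3_tip below 0.008 m and z of bottle2_centre in the frame of peg3_tip below 0.01 m and value of joint sleeve3 above 0.007 m) or (horizontal distance between bottle2_centre and peg4_tip below 0.008 m and z of bottle2_centre in the frame of peg4_tip below 0.002 m and value of joint sleeve4 above 0.015 m)) and ((horizontal distance between bottle3_centre and peg1_tip below 0.008 m and z of bottle3_centre in the frame of peg1_tip below 0.006 m and value of joint sleeve1 above 0.011 m) or (horizontal distance between bottle3_centre and peg2_tip below 0.008 m and z of bottle3_centre in the frame of peg2_tip below -0.002 m and value of joint sleeve2 above 0.019 m) or (horizontal distance between bottle3_centre and peg3_tip below 0.008 m and z of bottle3_centre in the frame of peg3_tip below 0.01 m and value of joint sleeve3 above 0.007 m) or (horizontal distance between bottle3_centre and peg4_tip below 0.008 m and z of bottle3_centre in the frame of peg4_tip below 0.002 m and value of joint sleeve4 above 0.015 m)) and ((horizontal distance between bottle4_centre and peg1_tip below 0.008 m and z of bottle4_centre in the frame of peg1_tip below 0.006 m and value of joint sleeve1 above 0.011 m) or (horizontal distance between bottle4_centre and peg2_tip below 0.008 m and z of bottle4_centre in the frame of peg2_tip below -0.002 m and value of joint sleeve2 above 0.019 m) or (horizontal distance between bottle4_centre and peg3_tip below 0.008 m and z of bottle4_centre in the frame of peg3_tip below 0.01 m and value of joint sleeve3 above 0.007 m) or (horizontal distance between bottle4_centre and peg4_tip below 0.008 m and z of bottle4_centre in the frame of peg4_tip below 0.002 m and value of joint sleeve4 above 0.015 m)) and value of joint air below 0.6 rad), for 0.2 s.
2. then the air lever is swung fully on (value of joint air above 1 rad), for 0.2 s.
At the end, for the whole second after the job is handed in: Every bottle that is present is at rest neck down (within 0.14 rad of vertical) on its own peg, its centre within 8 mm of the peg's axis, its mouth down on the collar (within about 4 mm), the collar within 2 mm of its stop; the air lever is past 1.0 of its 1.1 rad (angle between each of bottle1_centre, bottle2_centre, bottle3_centre, bottle4_centre's own x axis and vertical above 3 rad and ((horizontal distance between bottle1_centre and peg1_tip below 0.008 m and z of bottle1_centre in the frame of peg1_tip below 0.006 m and value of joint sleeve1 above 0.011 m) or (horizontal distance between bottle1_centre and peg2_tip below 0.008 m and z of bottle1_centre in the frame of peg2_tip below -0.002 m and value of joint sleeve2 above 0.019 m) or (horizontal distance between bottle1_centre and peg3_tip below 0.008 m and z of bottle1_centre in the frame of peg3_tip below 0.01 m and value of joint sleeve3 above 0.007 m) or (horizontal distance between bottle1_centre and peg4_tip below 0.008 m and z of bottle1_centre in the frame of peg4_tip below 0.002 m and value of joint sleeve4 above 0.015 m)) and ((horizontal distance between bottle2_centre and peg1_tip below 0.008 m and z of bottle2_centre in the frame of peg1_tip below 0.006 m and value of joint sleeve1 above 0.011 m) or (horizontal distance between bottle2_centre and peg2_tip below 0.008 m and z of bottle2_centre in the frame of peg2_tip below -0.002 m and value of joint sleeve2 above 0.019 m) or (horizontal distance between bottle2_centre and peg3_tip below 0.008 m and z of bottle2_centre in the frame of peg3_tip below 0.01 m and value of joint sleeve3 above 0.007 m) or (horizontal distance between bottle2_centre and peg4_tip below 0.008 m and z of bottle2_centre in the frame of peg4_tip below 0.002 m and value of joint sleeve4 above 0.015 m)) and ((horizontal distance between bottle3_centre and peg1_tip below 0.008 m and z of bottle3_centre in the frame of peg1_tip below 0.006 m and value of joint sleeve1 above 0.011 m) or (horizontal distance between bottle3_centre and peg2_tip below 0.008 m and z of bottle3_centre in the frame of peg2_tip below -0.002 m and value of joint sleeve2 above 0.019 m) or (horizontal distance between bottle3_centre and peg3_tip below 0.008 m and z of bottle3_centre in the frame of peg3_tip below 0.01 m and value of joint sleeve3 above 0.007 m) or (horizontal distance between bottle3_centre and peg4_tip below 0.008 m and z of bottle3_centre in the frame of peg4_tip below 0.002 m and value of joint sleeve4 above 0.015 m)) and ((horizontal distance between bottle4_centre and peg1_tip below 0.008 m and z of bottle4_centre in the frame of peg1_tip below 0.006 m and value of joint sleeve1 above 0.011 m) or (horizontal distance between bottle4_centre and peg2_tip below 0.008 m and z of bottle4_centre in the frame of peg2_tip below -0.002 m and value of joint sleeve2 above 0.019 m) or (horizontal distance between bottle4_centre and peg3_tip below 0.008 m and z of bottle4_centre in the frame of peg3_tip below 0.01 m and value of joint sleeve3 above 0.007 m) or (horizontal distance between bottle4_centre and peg4_tip below 0.008 m and z of bottle4_centre in the frame of peg4_tip below 0.002 m and value of joint sleeve4 above 0.015 m)) and linear speed of each of bottle1, bottle2, bottle3, bottle4 below 0.02 m/s and value of joint air above 1 rad); the robot touches nothing.
It fails at once if the wire spool is moved more than 2 cm (distance of spool from where it was at the start of the episode above 0.02 m).
It fails at once if the small jar is moved more than 2 cm (distance of tub from where it was at the start of the episode above 0.02 m).
It fails at once if the screwdriver is moved more than 2 cm (distance of driver from where it was at the start of the episode above 0.02 m).
Of bottle1, bottle2, bottle3, bottle4 only 3 to 4 are there at a start; the rules pass over those that are not, and their reading is None.
At some moment in a run one of bottle1, bottle2, bottle3, bottle4 may be knocked a few centimetres aside while the robot is not near it.
It also fails if it takes over 210 s, if anything falls off the work surface, if the arm or the gripper's body presses on something with over 40 N, if the wrist force passes 120 N, or if a joint passes its speed limit or range.

### The arm

A 6-joint arm with a two-finger parallel gripper is mounted at the origin on the work surface. World frame = base frame: x ahead of the robot, y to its left, z up, the work surface at z = 0. Lengths are in m, angles in rad, forces in N, time in s.
With the tool pointing down it reaches from about 0.3 to 0.875 m from the base axis. Payload 6.4 kg.
Tool frame: the origin (TCP) lies midway between the tips of the shut fingers; the grasp point (between the pads) lies 19 mm behind it (ctrl.pinch_z is the distance from the TCP to the grasp point, in m); z points along the fingers, y is the line along which they close (so a half turn about z gives the same grasp; the last joint's range is limited). The gripper opens to 85 mm and grips with 20 to 120 N. Pads are 22 mm wide; open, the fingers measure 114 mm over their backs; the gripper's body (76 mm by 85 mm) begins 54 mm behind the grasp point. The pads swing forward as they close: fully open they stand 13 mm farther back than shut.
Start: joints at [1.126, 0.181, 1.607, -0, 1.354, -0.206], TCP at [0.136, 0.559, 0.231] pointing down, gripper open.
Joint ranges: [-2.99, 2.99], [-0.89, 2.07], [0.3, 2.58], [-1.14, 4.28], [0, 2.63], [-3.12, 3.12]. Speed limits (rad/s): [2.57, 2.57, 3.01, 3.14, 3.14, 3.14].

### API

Orientations are given as a unit quaternion [w, x, y, z].
In Python, from bench import ctrl gives the robot as it stands.
- The arm moves only by the tool apply_moves, never from a script. Its argument "moves" is a list of rows, each an object with "jaw": the opening, from 0 (shut) to 1 (fully open); "offset": the shift along the tool's x, y, z in mm, a list of three; "rot": the turn, a rotation vector about the tool's x, y, z in degrees, a list of three. In form: [{"jaw": jaw, "offset": [dx, dy, dz], "rot": [ax, ay, az]}, ...]. A call has exactly 5 rows; each row shifts and turns the commanded pose from where the row before left it, along the tool's axes as they then stand; what a row does not reach is not made up. A row lasts 1/8 s, in which the tool goes at most 62.5 mm and 10.7 degrees, less where a joint would pass 70% of its speed; a pose out of reach is approached as far as the arm can. A call is refused whole if a number of a shift passes 62.5 or a number of a turn 10.7, either way. A call with a gripper value outside its range is refused whole. The fingers move at their own pace and stop on an object; the grip force is fixed at half the most. Time passes only in rows, so rows that do not move let the fingers close, or fill a call up. It gives the time, the measured TCP pose, the force, the opening and the grip force at its end, in the units of the state.
- ctrl.get_obs(): the state, without advancing time (a new reading comes with each control period).
- ctrl.camera(name): name is "scene" or "top" or "wrist"; returns (picture, depth): 384x512x3 uint8, red, green, blue; 384x512 float32, m along the optical axis (not along the pixel's ray), 0 where there is no reading.
- ctrl.camera_params(name): a dict with "K" (3x3 intrinsics, pixels), "cam_to_world" (4x4, takes a point from camera to world coordinates); the wrist camera has in their place "mount" (4x4, takes a point from camera to tool coordinates, whose origin is the TCP and whose axes are the flange's). Camera axes: x right, y down, z forward; pixel columns grow to the right and rows downward; lengths in m; the calibration is good to about 2 mm. The wrist camera is an equidistant fisheye: a pixel r from the principal point sees the ray r / f radians off the axis. A picture is of the moment at which its call begins: read the wrist's pose just before it. camera_params takes no time and is no camera call.
- ctrl.hand_in(): hands the job in; it is judged then, once.
Trained networks look in the newest picture that a camera, given by its name, has taken for a name from the list of things; names that differ only in an ending like _2 or _b are one class to them, and where a whole thing is asked for, a point or a joint stands for the part that bears it (a point fixed in the world has none). Each returns a list of dicts, best first, with "score" (0 to 1); they miss things now and then, are a little off and sometimes report something else, mostly with a low value. They report only what shows in the picture. A call takes as long as a camera call. They do not tell look-alikes from the thing itself.
- ctrl.outline_of(camera, target): "region" (384x512 bool, what is visible of it) and "position" ([column, row] in pixels, amid what is visible of it).
The state is a dict: "time_s": time; "q": joint angles; "dq": joint speeds; "joint_efforts": joint torques, N m; "eef_pos": TCP position; "eef_rot": TCP orientation; "wrist_force": force on the tool from outside, world axes, zero at the start; "torque": the same for the moment, N m; "opening": opening from 0.0 (shut) to 1.0 (fully open); "grasp_force": force on a finger pad.
Only numpy, scipy, OpenCV 4.12 (cv2) and the standard library are available. Lean on these libraries where they do the work, as an engineer would, in place of code of your own. Each camera call takes 0.05 s, during which the arm holds its last target. There are 200 camera calls.

## Working session

There is one attempt and no reset: what is moved stays moved. The work goes in short steps, Python scripts to look and compute and a tool call to move; the robot and the scene stay as the last step left them, time stands still between calls to the robot, and variables do not carry over. Pictures are saved under pics/ and viewed, at most 14 in all, crops included, and the job is handed in when it is done.

Besides the shell and the picture viewer there is one more tool, called as a command line: name --argument value ..., lists and objects as JSON in quotes. apply_moves: Moves the arm, as the interface text tells. Its arguments: {"type":"object","properties":{"moves":{"type":"array"}},"required":["moves"]}

```bash
mkdir -p pics; ls; cat > h.py <<'E'
import numpy as np, cv2
from scipy.spatial.transform import Rotation as R
from bench import ctrl
def cloud(cam,depth):
    p=ctrl.camera_params(cam);K=np.array(p["K"]);T=np.array(p["cam_to_world"])
    v,u=np.mgrid[:384,:512]
    P=np.stack([(u-K[0,2])/K[0,0]*depth,(v-K[1,2])/K[1,1]*depth,depth],-1)
    return P@T[:3,:3].T+T[:3,3]
def save(n,im,s=1.5):
    cv2.imwrite(f"pics/{n}.png",cv2.resize(im[:,:,::-1],None,fx=s,fy=s))
E
python3 - <<'E'
from h import *
np.set_printoptions(precision=4,suppress=True)
print(ctrl.get_obs())
ims=[]
for c in ["top","scene"]:
    im,d=ctrl.camera(c);save(c+"0",im);np.savez(c+"0.npz",im=im,d=d)
    P=cloud(c,d)
    for t in ["bottle1_centre","peg1_tip","sleeve1","air_tip","air","spool","tub","driver"]:
        for r in ctrl.outline_of(c,t):
            m=r["region"]&(d>0)
            if m.sum(): print(c,t,round(r["score"],2),np.round(r["position"]),m.sum(),np.median(P[m],0),im[m].mean(0).astype(int))
print(ctrl.camera_params("wrist"))
E
```

```text
pics
{'time_s': 0.0, 'q': array([ 1.1257,  0.1815,  1.608 , -0.    ,  1.3538, -0.2063]), 'dq': array([ 0.0014, -0.0002,  0.0006,  0.    ,  0.0029,  0.0002]), 'joint_efforts': array([  0.001 , -44.488 , -35.1338,  -0.    ,   0.0092,  -0.    ]), 'eef_pos': array([0.1358, 0.5582, 0.2304]), 'eef_rot': array([-0.0003,  0.1191,  0.9929, -0.0008]), 'wrist_force': array([-0.1197,  0.0874,  0.4084]), 'torque': array([-0.0256, -0.0453,  0.0502]), 'grasp_force': 0.0, 'opening': 0.9995252559780934}
top bottle1_centre 0.85 [277. 196.] 576 [ 0.4679 -0.0654  0.0434] [169 171 166]
top peg1_tip 0.77 [246. 136.] 3781 [0.6522 0.0158 0.0277] [99 92 88]
top sleeve1 0.5 [299. 126.] 98 [ 0.6667 -0.1371  0.0576] [68 57 51]
top sleeve1 0.42 [262. 127.] 88 [ 0.6587 -0.0354  0.0561] [60 51 47]
top sleeve1 0.39 [228. 135.] 90 [0.6504 0.0628 0.0573] [57 48 45]
top spool 0.6 [393. 154.] 355 [ 0.6066 -0.4085  0.039 ] [154 141 133]
top spool 0.25 [244. 134.] 3912 [0.6518 0.0186 0.0276] [100  92  87]
top tub 0.75 [399. 188.] 232 [ 0.4821 -0.4162  0.0481] [137 118 107]
top driver 0.63 [133. 125.] 289 [0.6779 0.349  0
[... 272 characters left out ...]
0.5068 0.419  0.0883] [110  90  72]
scene spool 0.9 [115. 233.] 365 [ 0.6226 -0.4109  0.037 ] [158 144 134]
scene spool 0.64 [262. 251.] 4110 [0.6762 0.0139 0.0267] [100  92  90]
scene tub 0.69 [123. 200.] 278 [ 0.5035 -0.4217  0.0411] [135 111  94]
scene driver 0.71 [321. 244.] 82 [0.6588 0.1674 0.0571] [54 48 50]
scene driver 0.66 [382. 260.] 265 [0.6902 0.3383 0.0202] [70 53 39]
{'K': array([[297.3186,   0.    , 252.1663],
       [  0.    , 297.3186, 189.7739],
       [  0.    ,   0.    ,   1.    ]]), 'mount': array([[ 0.001 , -0.9614, -0.2751,  0.0703],
       [ 1.    ,  0.0008,  0.0009, -0.0014],
       [-0.0007, -0.2751,  0.9614, -0.1431],
       [ 0.    ,  0.    ,  0.    ,  1.    ]])}
```

View pics/top0.png

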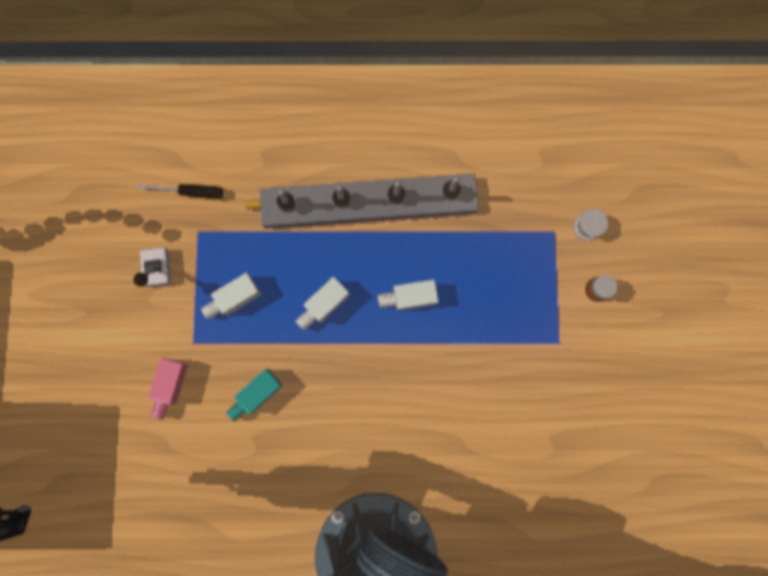

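View pics/scene0.png

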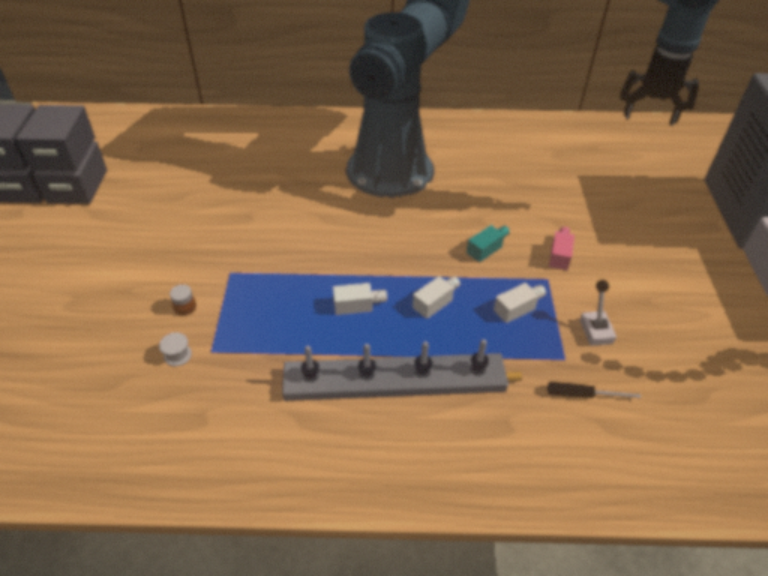

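```bash
cat >> h.py <<'E'
def bottles(cam,im,d):
    P=cloud(cam,d); f=im.astype(int)
    w=(f.min(-1)>110)&(np.ptp(f,-1)<45)&(P[...,0]>.25)&(P[...,0]<.62)&(abs(P[...,1])<.36)&(P[...,2]>.02)
    n,l,s,_=cv2.connectedComponentsWithStats(w.astype(np.uint8))
    out=[]
    for i in range(1,n):
        if s[i,4]<150: continue
        Q=P[l==i]; zt=np.percentile(Q[:,2],90)
        B=Q[(Q[:,2]>zt-.007)]
        (c,sz,a)=cv2.minAreaRect((B[:,:2]*1000).astype(np.float32))
        out.append((Q.mean(0),zt,np.array(c)/1000,sz,a,Q))
    return out
E
python3 - <<'E'
from h import *
np.set_printoptions(precision=4,suppress=True)
for c in ["top","scene"]:
    z=np.load(c+"0.npz");im,d=z["im"],z["d"]
    P=cloud(c,d)
    for o in bottles(c,im,d):
        Q=o[5]; u=Q[:,:2]-o[2]; w,V=np.linalg.eigh(np.cov(u.T)); v=V[:,1]; 
        # neck points: low z
        nk=Q[Q[:,2]<.038]; print(c,o[0],"zt %.4f"%o[1],o[2],np.round(o[3]),round(o[4]),"pca",np.degrees(np.arctan2(v[1],v[0])))
    # dryer top face
    m=(abs(P[...,2]-.028)<.006)&(P[...,0]>.58)&(P[...,0]<.75)&(abs(P[...,1])<.3)
    g=im.astype(int); m&=(np.ptp(g,-1)<40)&(g.max(-1)<150)
    m=cv2.morphologyEx(m.astype(np.uint8),cv2.MORPH_OPEN,np.ones((3,3)))>0
    print(c,"dryer",cv2.minAreaRect((P[m][:,:2]*1000).astype(np.float32)),P[m][:,2].mean())
    m=(P[...,2]>.075)&(P[...,2]<.13)&(P[...,0]>.58)&(P[...,0]<.75)&(abs(P[...,1])<.3)
    n,l,s,ce=cv2.connectedComponentsWithStats(m.astype(np.uint8))
    for i in range(1,n): print(c,"peg",s[i,4],P[l==i].mean(0),P[l==i][:,2].max())
    m=(P[...,2]>.06)&(P[...,2]<.13)&(P[...,0]>.35)&(P[...,0]<.58)&(P[...,1]>.3)&(P[...,1]<.5)&(g.max(-1)<90)
    print(c,"ball",m.sum(),P[m].mean(0),P[m].max(0))
    m=(P[...,2]>.018)&(P[...,2]<.03)&(P[...,0]>.35)&(P[...,0]<.58)&(P[...,1]>.3)&(P[...,1]<.5)
    print(c,"block",cv2.minAreaRect((P[m][:,:2]*1000).astype(np.float32)))
E
```

```text
top [0.4679 0.2699 0.0517] zt 0.0469 [0.4231 0.1444] [337.  89.] 69 pca 90.7849965797897
top [0.4556 0.0999 0.0473] zt 0.0471 [0.4039 0.0509] [185.  98.] 45 pca 134.88419657899263
top [ 0.469  -0.0635  0.0494] zt 0.0471 [ 0.4241 -0.0335] [ 77. 205.] 50 pca 105.27292943973964
top dryer ((658.5203247070312, 14.186752319335938), (76.21931457519531, 418.6201477050781), 4.082001686096191) 0.027475725392175604
top peg 32 [ 0.6677 -0.1417  0.1007] 0.11648007541907268
top peg 29 [ 0.6602 -0.038   0.1006] 0.11591487946388157
top peg 31 [0.6524 0.0661 0.1029] 0.1170304390830077
top peg 32 [0.6445 0.1703 0.1013] 0.11794066551852089
top ball 66 [0.4929 0.4173 0.1036] [0.5114 0.4296 0.1147]
top block ((469.5377502441406, 371.38287353515625), (217.23782348632812, 117.59962463378906), 17.518720626831055)
scene [0.4674 0.0998 0.0397] zt 0.0458 [0.4654 0.0955] [45. 89.] 45 pca 133.58424907299926
scene [ 0.4782 -0.0639  0.0408] zt 0.0459 [ 0.4766 -0.0746] [47. 76.] 9 pca 96.92748108305662
scene [0.4797 0.2713 0.0394] zt 0.0456 [0.4795 0.2629] [45. 79.] 32 pca 121.872014067592
scene dryer ((665.5709228515625, 12.792800903320312), (78.99556732177734, 418.4850769042969), 4.571591377258301) 0.026929330873168626
scene peg 46 [0.6558 0.169  0.0966] 0.11714635639927073
scene peg 50 [ 0.6713 -0.0392  0.0968] 0.11750254388256187
scene peg 46 [0.6637 0.065  0.0982] 0.11474003631520369
scene peg 44 [ 0.679  -0.1434  0.0982] 0.11714236151622415
scene ball 37 [0.5027 0.4158 0.1034] [0.5137 0.4254 0.1104]
scene block ((470.432861328125, 365.8180847167969), (233.62672424316406, 128.32818603515625), 18.687664031982422)
```

apply_moves --moves '[{"jaw":1,"offset":[0,0,-20],"rot":[0,0,10]},{"jaw":1,"offset":[0,0,-20],"rot":[0,0,10]},{"jaw":1,"offset":[0,0,0],"rot":[0,0,10]},{"jaw":1,"offset":[0,0,0],"rot":[0,0,10]},{"jaw":1,"offset":[0,0,0],"rot":[0,0,10]}]'

```text
time_s: 1.52
eef_pos: [0.136, 0.5587, 0.2714]
eef_rot: [-0.0, 0.53, 0.848, 0.0]
wrist_force: [0.4, -0.2, 1.6]
opening: 1.001
grasp_force: 0.0
```

```bash
cat > o.py <<'E'
from h import *
o=ctrl.get_obs();r=R.from_quat(o["eef_rot"],scalar_first=True).as_matrix()
np.set_printoptions(precision=4,suppress=True)
print("t%.2f"%o["time_s"],"q",o["q"],"p",o["eef_pos"],"x",r[:,0],"z",r[:,2],"F",np.round(o["wrist_force"],1),"op %.3f g %.1f"%(o["opening"],o["grasp_force"]))
open("log.txt","a").write(repr([*map(float,o["q"]),*map(float,o["eef_pos"]),*map(float,r.ravel())])+"\n")
E
python3 o.py
```

```text
t1.52 q [ 1.1257  0.1494  1.5613 -0.      1.4306  0.6721] p [0.136  0.5587 0.2714] x [-0.4382  0.8989  0.0001] z [ 0.0001  0.0002 -1.    ] F [ 0.4 -0.2  1.6] op 1.001 g 0.0
```

```bash
cat > plan.py <<'E'
# usage: plan.py jaw n psi theta gx gy gz [n psi theta gx gy gz ...]  (deg, m; G = grasp point); '-' keeps
from h import *
import sys,json
def rot(psi,th):
    p,t=np.radians([psi,th]);h=np.array([np.cos(p),np.sin(p),0]);Z=np.array([0,0,1.])
    z=-np.cos(t)*Z+np.sin(t)*h;x=np.cos(t)*h+np.sin(t)*Z
    return np.stack([x,np.cross(z,x),z],1)
def ang(r):
    th=np.degrees(np.arctan2(r[2,0],-r[2,2])); v=np.cross(r[:,1],[0,0,1.]) ; v=-v
    # heading = Z x y... choose sign from y = z x x
    h=np.cross(r[:,1],[0,0,-1.]); return np.degrees(np.arctan2(h[1],h[0])),th
if __name__=="__main__":
    a=sys.argv[1:];jaw=float(a[0]);a=a[1:]
    o=ctrl.get_obs();r=R.from_quat(o["eef_rot"],scalar_first=True).as_matrix();pz=ctrl.pinch_z
    p=o["eef_pos"].copy();psi,th=ang(r);G=p-pz*r[:,2]
    print("psi %.1f th %.1f G %s"%(psi,th,np.round(G,4)))
    rows=[]
    for k in range(0,len(a),6):
        n=int(a[k]);t=[c if v=='-' else float(v) for v,c in zip(a[k+1:k+6],[psi,th,*G])]
        psi1=psi+(t[0]-psi);s0=np.array([psi,th,*G]);s1=np.array([psi1,*t[1:]])
        for i in range(1,n+1):
            s=s0+(s1-s0)*i/n; r1=rot(s[0],s[1]);p1=s[2:]+pz*r1[:,2]
            off=np.round(r.T@(p1-p)*1000);w=np.round(R.from_matrix(r.T@r1).as_rotvec(degrees=True)*2)/2
            rows.append({"jaw":jaw,"offset":[int(v) for v in off],"rot":[float(v)+0 for v in w]})
            p=p+r@off/1000;r=r@R.from_rotvec(w,degrees=True).as_matrix()
        psi,th,G=psi1,t[1],np.array(t[2:])
    while len(rows)%5: rows.append({"jaw":jaw,"offset":[0,0,0],"rot":[0,0,0]})
    for i in range(0,len(rows),5): print(json.dumps(rows[i:i+5]).replace(".0,",",").replace(".0]","]").replace('"offset"','o').replace('"rot"','r').replace('"jaw"','j'))
E
python3 plan.py 1 18 -58 0 .477 .264 .25
```

```text
psi 116.0 th 0.0 G [0.136  0.5587 0.2901]
[{j: 1, o: [-23, 10, 2], r: [0, 0, 9.5]}, {j: 1, o: [-21, 13, 2], r: [0, 0, 10]}, {j: 1, o: [-18, 17, 3], r: [0, 0, 9.5]}, {j: 1, o: [-16, 20, 2], r: [0, 0, 9.5]}, {j: 1, o: [-12, 22, 2], r: [0, 0, 10]}]
[{j: 1, o: [-7, 24, 2], r: [0, 0, 9.5]}, {j: 1, o: [-4, 25, 3], r: [0, 0, 9.5]}, {j: 1, o: [0, 25, 2], r: [0, 0, 10]}, {j: 1, o: [5, 24, 2], r: [0, 0, 9.5]}, {j: 1, o: [8, 24, 2], r: [0, 0, 9.5]}]
[{j: 1, o: [13, 22, 2], r: [0, 0, 10]}, {j: 1, o: [16, 19, 3], r: [0, 0, 9.5]}, {j: 1, o: [19, 16, 2], r: [0, 0, 9.5]}, {j: 1, o: [21, 14, 2], r: [0, 0, 10]}, {j: 1, o: [23, 9, 2], r: [0, 0, 9.5]}]
[{j: 1, o: [25, 5, 3], r: [0, 0, 9.5]}, {j: 1, o: [25, 1, 2], r: [0, 0, 10]}, {j: 1, o: [25, -3, 2], r: [0, 0, 9.5]}, {j: 1, o: [0, 0, 0], r: [0, 0, 0]}, {j: 1, o: [0, 0, 0], r: [0, 0, 0]}]
```

apply_moves --moves '[{"jaw":1,"offset":[-23,10,2],"rot":[0,0,9.5]},{"jaw":1,"offset":[-21,13,2],"rot":[0,0,10]},{"jaw":1,"offset":[-18,17,3],"rot":[0,0,9.5]},{"jaw":1,"offset":[-16,20,2],"rot":[0,0,9.5]},{"jaw":1,"offset":[-12,22,2],"rot":[0,0,10]}]'

```text
time_s: 2.15
eef_pos: [0.2315, 0.4765, 0.2603]
eef_rot: [-0.0, 0.831, 0.556, 0.0]
wrist_force: [0.6, -0.5, 0.2]
opening: 1.001
grasp_force: 0.0
```

apply_moves --moves '[{"jaw":1,"offset":[-7,24,2],"rot":[0,0,9.5]},{"jaw":1,"offset":[-4,25,3],"rot":[0,0,9.5]},{"jaw":1,"offset":[0,25,2],"rot":[0,0,10]},{"jaw":1,"offset":[5,24,2],"rot":[0,0,9.5]},{"jaw":1,"offset":[8,24,2],"rot":[0,0,9.5]}]'

```text
time_s: 2.78
eef_pos: [0.3267, 0.3954, 0.2493]
eef_rot: [-0.0, 0.986, 0.169, 0.0]
wrist_force: [0.3, -0.2, 0.5]
opening: 0.999
grasp_force: 0.0
```

```bash
python3 o.py
```

```text
t2.77 q [ 0.6485  0.0247  1.7404 -0.      1.3762  1.8787] p [0.3267 0.3954 0.2493] x [0.9426 0.334  0.0003] z [ 0.0003  0.0002 -1.    ] F [ 0.3 -0.2  0.5] op 0.999 g 0.0
```

apply_moves --moves '[{"jaw":1,"offset":[13,22,2],"rot":[0,0,10]},{"jaw":1,"offset":[16,19,3],"rot":[0,0,9.5]},{"jaw":1,"offset":[19,16,2],"rot":[0,0,9.5]},{"jaw":1,"offset":[21,14,2],"rot":[0,0,10]},{"jaw":1,"offset":[23,9,2],"rot":[0,0,9.5]}]'

```text
time_s: 3.4
eef_pos: [0.4218, 0.3139, 0.2383]
eef_rot: [-0.0, 0.968, -0.25, 0.0]
wrist_force: [0.4, 0.3, -0.2]
opening: 1.001
grasp_force: 0.0
```

apply_moves --moves '[{"jaw":1,"offset":[25,5,3],"rot":[0,0,9.5]},{"jaw":1,"offset":[25,1,2],"rot":[0,0,10]},{"jaw":1,"offset":[25,-3,2],"rot":[0,0,9.5]},{"jaw":1,"offset":[0,0,0],"rot":[0,0,0]},{"jaw":1,"offset":[0,0,0],"rot":[0,0,0]}]'

```text
time_s: 4.03
eef_pos: [0.4782, 0.2656, 0.2312]
eef_rot: [0.0, 0.877, -0.481, -0.0]
wrist_force: [0.2, 0.3, -0.5]
opening: 0.998
grasp_force: 0.0
```

```bash
cat >> h.py <<'E'
def wcloud(d,o):
    p=ctrl.camera_params("wrist");K=np.array(p["K"]);M=np.array(p["mount"])
    v,u=np.mgrid[:384,:512]; a=(u-K[0,2])/K[0,0];b=(v-K[1,2])/K[1,1];th=np.hypot(a,b)
    t=np.tan(np.minimum(th,1.4))/np.maximum(th,1e-9)
    P=np.stack([a*t*d,b*t*d,d],-1)@M[:3,:3].T+M[:3,3]
    r=R.from_quat(o["eef_rot"],scalar_first=True).as_matrix()
    return P@r.T+o["eef_pos"]
def wlook(name,view=True):
    o=ctrl.get_obs();im,d=ctrl.camera("wrist")
    if view: save(name,im,1.3)
    np.savez(name+".npz",im=im,d=d,q=o["eef_rot"],p=o["eef_pos"])
    return im,d,wcloud(d,o),o
E
python3 o.py; cat > wb.py <<'E'
from h import *
import sys
np.set_printoptions(precision=4,suppress=True)
n=sys.argv[1];im,d,P,o=wlook(n)
for r_ in ctrl.outline_of("wrist","bottle1_centre"):
    m=r_["region"]&(d>0)&(np.ptp(im.astype(int),axis=-1)<50); Q=P[m]
    if len(Q)<200: continue
    B=Q[(Q[:,2]>.040)&(Q[:,2]<.055)]
    if len(B)<100: continue
    print(round(r_["score"],2),np.round(r_["position"]),m.sum(),"all",cv2.minAreaRect((Q[Q[:,2]>.03][:,:2]*1000).astype(np.float32)),"top",cv2.minAreaRect((B[:,:2]*1000).astype(np.float32)),"z",np.median(B[:,2]))
E
python3 wb.py w1
```

```text
t4.03 q [0.2897 0.1187 1.6776 0.0004 1.3457 2.8647] p [0.4782 0.2656 0.2312] x [ 0.5367 -0.8438 -0.0005] z [-0.0005  0.0002 -1.    ] F [ 0.2  0.3 -0.5] op 0.998 g 0.0
```

```bash
python3 - <<'E'
from h import *
np.set_printoptions(precision=4,suppress=True)
z=np.load("w1.npz");P=wcloud(z["d"],{"eef_rot":z["q"],"eef_pos":z["p"]})
for t in ["bottle1_centre"]:
    for r in ctrl.outline_of("wrist",t):
        m=r["region"]&(z["d"]>0);print(r["score"],r["position"],m.sum(),np.median(P[m],0))
from scipy.optimize import least_squares
L=[eval(l) for l in open("log.txt")]
L.append([1.1257,.1815,1.608,0,1.3538,-.2063,.1358,.5582,.2304])
L=np.array([l[:9] for l in L])
def fk(x,q):
    a0,d,h,L1,e,L2,Lt=x
    s=q[:,1];f=s+q[:,2];t=f+q[:,4]
    r=a0+L1*np.sin(s)+L2*np.sin(f)-e*np.cos(f)+Lt*np.sin(t)
    zz=h+L1*np.cos(s)+L2*np.cos(f)+e*np.sin(f)+Lt*np.cos(t)
    return np.stack([r*np.cos(q[:,0])-d*np.sin(q[:,0]),r*np.sin(q[:,0])+d*np.cos(q[:,0]),zz],1)
for e0 in [0]:
  x0=np.array([0,.117,.4,.4,e0,.4,.3])
  s=least_squares(lambda x:np.r_[(fk(x,L)-L[:,6:9]).ravel()*1000,.03*(x-x0)*100],x0)
  print(s.x,abs(fk(s.x,L)-L[:,6:9]).max())
E
```

```text
[ 0.0001  0.1178  0.3452  0.4386 -0.0848  0.5142  0.3519] 8.773535670292265e-05
```

View pics/w1.png

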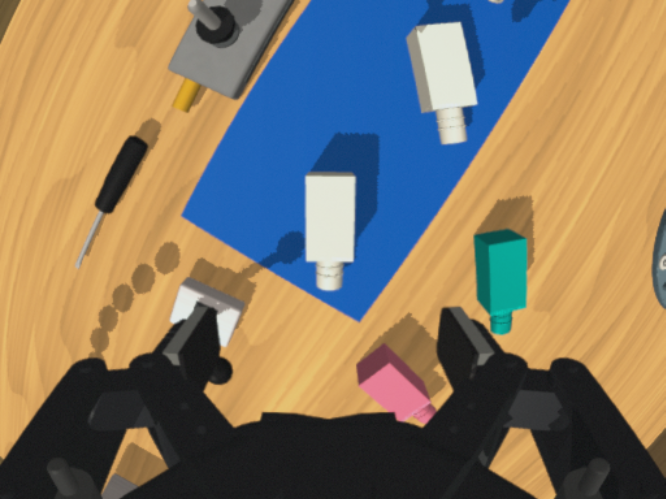

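```bash
cat > wb.py <<'E'
from h import *
import sys
np.set_printoptions(precision=4,suppress=True)
def find(im,d,P):
    f=im.astype(int);out=[]
    w=(f.min(-1)>100)&(np.ptp(f,-1)<40)&(d>0)&(P[...,2]>.015)&(P[...,2]<.06)&(P[...,0]>.3)&(P[...,0]<.6)&(P[...,1]<.345)
    n,l,s,c=cv2.connectedComponentsWithStats(cv2.erode(w.astype(np.uint8),np.ones((2,2))))
    for i in range(1,n):
        if s[i,4]<300: continue
        Q=P[l==i];zt=np.percentile(Q[:,2],75);B=Q[abs(Q[:,2]-zt)<.004]
        c0,sz,a=cv2.minAreaRect((B[:,:2]*1000).astype(np.float32))
        if sz[1]>sz[0]: a+=90
        print("px",c[i].round(),s[i,4],"top z %.4f"%zt,"body c",np.round(c0,1),"sz",np.round(sz,1),"long axis %.1f"%(a%180))
if __name__=="__main__":
    n=sys.argv[1]
    if len(sys.argv)>2:
        z=np.load(n+".npz");find(z["im"],z["d"],wcloud(z["d"],{"eef_rot":z["q"],"eef_pos":z["p"]}))
    else:
        im,d,P,o=wlook(n);find(im,d,P)
E
python3 wb.py w1 old
```

```text
px [342.  59.] 3007 top z 0.0458 body c [465.2  92.5] sz [43.2 75.2] long axis 134.2
px [254. 173.] 2719 top z 0.0459 body c [475.7 262.7] sz [40.6 75.9] long axis 122.9
```

```bash
python3 plan.py 1 5 -57.1 -20 .481 .254 .14 5 -57.1 -20 .481 .254 .03
```

```text
psi -57.5 th -0.0 G [0.478  0.2659 0.2501]
[{j: 1, o: [1, 1, 22], r: [0, -4, 0]}, {j: 1, o: [3, 1, 22], r: [0, -4, 0]}, {j: 1, o: [4, 0, 21], r: [0, -4, -0.5]}, {j: 1, o: [5, 1, 21], r: [0, -4, 0]}, {j: 1, o: [7, 1, 21], r: [0, -4, 0]}]
[{j: 1, o: [8, 0, 20], r: [0, 0, 0]}, {j: 1, o: [7, 0, 21], r: [0, 0, 0]}, {j: 1, o: [8, 0, 21], r: [0, 0, 0]}, {j: 1, o: [7, 0, 20], r: [0, 0, 0]}, {j: 1, o: [8, 0, 21], r: [0, 0, 0]}]
```

apply_moves --moves '[{"jaw":1,"offset":[1,1,22],"rot":[0,-4,0]},{"jaw":1,"offset":[3,1,22],"rot":[0,-4,0]},{"jaw":1,"offset":[4,0,21],"rot":[0,-4,-0.5]},{"jaw":1,"offset":[5,1,21],"rot":[0,-4,0]},{"jaw":1,"offset":[7,1,21],"rot":[0,-4,0]}]'

```text
time_s: 4.8
eef_pos: [0.4778, 0.2596, 0.1219]
eef_rot: [-0.085, 0.865, -0.47, -0.153]
wrist_force: [0.1, 0.4, -0.3]
opening: 1.001
grasp_force: 0.0
```

```bash
python3 o.py
```

```text
t4.80 q [0.0907 0.3023 1.7412 0.3246 1.2793 2.5348] p [0.4778 0.2596 0.1219] x [ 0.5111 -0.7878 -0.3437] z [-0.1845  0.29   -0.9391] F [ 0.1  0.4 -0.3] op 1.001 g 0.0
```

apply_moves --moves '[{"jaw":1,"offset":[8,0,20],"rot":[0,0,0]},{"jaw":1,"offset":[7,0,21],"rot":[0,0,0]},{"jaw":1,"offset":[8,0,21],"rot":[0,0,0]},{"jaw":1,"offset":[7,0,20],"rot":[0,0,0]},{"jaw":1,"offset":[8,0,21],"rot":[0,0,0]}]'

```text
time_s: 5.42
eef_pos: [0.4784, 0.2591, 0.0116]
eef_rot: [-0.084, 0.865, -0.471, -0.152]
wrist_force: [-0.0, -0.2, -0.4]
opening: 0.997
grasp_force: 0.0
```

```bash
python3 o.py; python3 - <<'E'
# full fit incl. roll q4 sign and orientation
from h import *
from scipy.optimize import least_squares
np.set_printoptions(precision=4,suppress=True)
L=np.array([eval(l) for l in open("log.txt")])
def fk(x,q,s4=1):
    a0,d,h,L1,e,L2,Lt=x[:7]
    Rm=lambda ax,a:R.from_rotvec(np.array(ax)*a).as_matrix()
    A=Rm([0,0,1],q[0]);p=A@np.array([a0,d,h])
    A=A@Rm([0,1,0],q[1]);p=p+A@np.array([0,0,L1])
    A=A@Rm([0,1,0],q[2]);p=p+A@np.array([-e,0,L2])
    A=A@Rm([0,0,1],s4*q[3])@Rm([0,1,0],q[4]);p=p+A@np.array([0,0,Lt])
    A=A@Rm([0,0,1],s4*0+q[5]); return p,A
for s4 in [1,-1]:
  x0=np.array([0,.117,.34,.43,-.08,.5,.35])
  def res(x):
    o=[]
    for l in L:
        p,A=fk(x,l[:6],s4);o+=[*(p-l[6:9])*1000,*((A[:,2]-l[9:].reshape(3,3)[:,2])*300)]
    return np.r_[o,.3*(x-x0)]
  s=least_squares(res,x0); print(s4,s.x,np.sqrt(np.mean(s.fun**2)))
  print(np.round(fk(s.x,L[-1][:6],s4)[1],3),L[-1][9:].round(3))
E
```

```text
t5.42 q [0.0909 0.4835 1.7675 0.351  1.0824 2.4623] p [0.4784 0.2591 0.0116] x [ 0.5109 -0.7888 -0.3417] z [-0.1837  0.2881 -0.9398] F [-0.  -0.2 -0.4] op 0.997 g 0.0
1 [ 0.      0.1178  0.3134  0.4382 -0.0855  0.5145  0.3189] 0.0021963303524930476
[[ 0.84   0.511 -0.184]
 [ 0.543 -0.789  0.288]
 [ 0.002 -0.342 -0.94 ]] [ 0.511 -0.84  -0.184 -0.789 -0.543  0.288 -0.342 -0.002 -0.94 ]
-1 [ 0.0357  0.1206 -0.057   0.3943 -0.2877  0.5159 -0.2958] 43.004929574871184
[[ 0.546  0.828 -0.129]
 [ 0.768 -0.556 -0.317]
 [-0.334  0.074 -0.94 ]] [ 0.511 -0.84  -0.184 -0.789 -0.543  0.288 -0.342 -0.002 -0.94 ]
```

apply_moves --moves '[{"jaw":0,"offset":[0,0,0],"rot":[0,0,0]},{"jaw":0,"offset":[0,0,0],"rot":[0,0,0]},{"jaw":0,"offset":[0,0,0],"rot":[0,0,0]},{"jaw":0,"offset":[0,0,0],"rot":[0,0,0]},{"jaw":0,"offset":[0,0,0],"rot":[0,0,0]}]'

```text
time_s: 6.05
eef_pos: [0.4795, 0.2588, 0.0135]
eef_rot: [-0.085, 0.865, -0.471, -0.151]
wrist_force: [-0.3, -0.6, 7.3]
opening: 0.483
grasp_force: 61.0
```

```bash
python3 o.py; cat > ik.py <<'E'
from h import *
from scipy.optimize import least_squares
X=[0.,.1178,.3134,.4382,-.0855,.5145,.3189]
LO=np.array([-2.99,-.89,.3,-1.14,0,-3.12]);HI=np.array([2.99,2.07,2.58,4.28,2.63,3.12])
def fk(q):
    a0,d,h,L1,e,L2,Lt=X
    Rm=lambda ax,a:R.from_rotvec(np.array(ax)*a).as_matrix()
    A=Rm([0,0,1],q[0]);p=A@np.array([a0,d,h])
    A=A@Rm([0,1,0],q[1]);p=p+A@np.array([0,0,L1])
    A=A@Rm([0,1,0],q[2]);p=p+A@np.array([-e,0,L2])
    A=A@Rm([0,0,1],q[3])@Rm([0,1,0],q[4]);p=p+A@np.array([0,0,Lt])
    return p,A@Rm([0,0,1],q[5]+np.pi/2)
def ik(p,Rt,q0):
    def f(q):
        pp,A=fk(q);return np.r_[(pp-p)*10,R.from_matrix(A.T@Rt).as_rotvec()*2]
    s=least_squares(f,np.clip(q0,LO+1e-6,HI-1e-6),bounds=(LO,HI),xtol=1e-10,ftol=1e-10);return s.x,np.abs(s.fun).max()
E
cat > t.py <<'E'
from ik import *; from plan import rot,ang
np.set_printoptions(precision=2,suppress=True)
o=ctrl.get_obs();pz=ctrl.pinch_z;print("pz",pz)
pegs=[(.6493,.1706),(.6571,.0659),(.6649,-.0389),(.6727,-.1436)]
for k,(x,y) in enumerate(pegs):
  for psi in [0,15,30,45,60]:
    q=o["q"].copy();psi0=-57;bad=0
    way=[(psi0,-20,.481,.254,.22),(psi,-20,.50,y,.25),(psi,70,.55,y,.25),(psi,70,x,y,.25),(psi,70,x,y,.13)]
    s0=np.array((psi0,-20,.481,.254,.03));qq=[];mx=0
    for w in way:
        w=np.array(w,float)
        for i in range(1,11):
            s=s0+(w-s0)*i/10;Rt=rot(s[0],s[1]);q2,e=ik(s[2:]+pz*Rt[:,2],Rt,q);bad=max(bad,e);mx=max(mx,abs(q2-q).max());q=q2
        s0=w;qq.append(q)
    print(k,psi,"err %.4f maxstep %.2f"%(bad,mx),qq[2],qq[-1])
E
python3 t.py
```

```text
t6.05 q [0.0899 0.4806 1.7664 0.3508 1.0847 2.4634] p [0.4795 0.2588 0.0135] x [ 0.5103 -0.7894 -0.3412] z [-0.1819  0.2887 -0.94  ] F [-0.3 -0.6  7.3] op 0.483 g 61.0
pz 0.0187
0 0 err 0.3288 maxstep 4.75 [ 0.08 -0.25  2.33 -1.14  0.    2.75] [ 0.14  0.43  2.14  3.36  0.66 -1.69]
0 15 err 0.0000 maxstep 0.88 [-0.07 -0.17  2.43  2.34  0.44 -0.94] [-0.05  0.41  2.18  2.68  0.71 -1.32]
0 30 err 0.0000 maxstep 0.39 [-0.3  -0.13  2.4   1.78  0.78 -0.65] [-0.22  0.43  2.14  2.13  0.85 -1.06]
0 45 err 0.0000 maxstep 0.25 [-0.42 -0.01  2.29  1.52  1.08 -0.63] [-0.33  0.49  2.03  1.73  1.02 -0.91]
0 60 err 0.0000 maxstep 0.19 [-0.47  0.13  2.13  1.33  1.31 -0.65] [-0.38  0.57  1.88  1.45  1.21 -0.83]
1 0 err 0.0000 maxstep 1.16 [-0.2  -0.23  2.47  2.59  0.37 -1.12] [-0.14  0.4   2.2   2.93  0.69 -1.46]
1 15 err 0.0000 maxstep 0.44 [-0.46 -0.22  2.47  1.84  0.7  -0.64] [-0.33  0.4   2.19  2.32  0.8  -1.15]
1 30 err 0.0000 maxstep 0.27 [-0.62 -0.11  2.38  1.55  1.03 -0.62] [-0.46  0.45  2.11  1.87  0.96 -0.97]
1 45 err 0.0000 maxstep 0.20 [-0.68  0.04  2.23  1.36  1.27 -0.66] [-0.53  0.52  1.9
[... 473 characters left out ...]
88  0.15  2.11  1.24  1.42 -0.68] [-0.7   0.58  1.85  1.4   1.25 -0.82]
2 60 err 0.0000 maxstep 0.22 [-0.84  0.29  1.93  1.1   1.6  -0.72] [-0.69  0.68  1.66  1.2   1.45 -0.78]
3 0 err 0.0000 maxstep 0.35 [-0.89 -0.14  2.4   1.73  0.83 -0.63] [-0.64  0.44  2.12  2.24  0.79 -1.09]
3 15 err 0.0000 maxstep 0.23 [-1.   -0.01  2.29  1.48  1.12 -0.63] [-0.76  0.49  2.02  1.81  0.97 -0.92]
3 30 err 0.0000 maxstep 0.19 [-1.04  0.14  2.13  1.3   1.34 -0.66] [-0.82  0.57  1.88  1.51  1.16 -0.82]
3 45 err 0.0000 maxstep 0.21 [-1.02  0.28  1.95  1.16  1.53 -0.69] [-0.83  0.67  1.69  1.29  1.36 -0.77]
3 60 err 0.0000 maxstep 0.24 [-0.97  0.41  1.76  1.03  1.71 -0.72] [-0.81  0.77  1.49  1.12  1.56 -0.74]
```

```bash
sed -i 's|pz=ctrl.pinch_z$|TP=np.array(json.load(open("tp.json")))/1000|; s|G=p-pz\*r\[:,2\]|G=p+r@TP|; s|p1=s\[2:\]+pz\*r1\[:,2\]|p1=s[2:]-r1@TP|' plan.py; grep -n "TP" plan.py
python3 - <<'E'
from h import *; import json
np.set_printoptions(precision=4,suppress=True)
o=ctrl.get_obs();r=R.from_quat(o["eef_rot"],scalar_first=True).as_matrix()
b=r.T@(np.array([.4757,.2627,.024])-o["eef_pos"])*1000;print(b)
b[1]=0;json.dump(b.tolist(),open("tp.json","w"))
z=np.load("w1.npz");P=wcloud(z["d"],{"eef_rot":z["q"],"eef_pos":z["p"]})
m=(P[...,2]>.085)&(P[...,2]<.125)&(P[...,0]>.6)&(P[...,0]<.7)&(z["d"]>0)
print(m.sum(),P[m].mean(0),P[m].max(0),P[m].min(0), "cam", np.median(P[m],0))
E
python3 plan.py 0 3 -57.1 -20 .476 .263 .12 12 45 -20 .50 .12 .23 12 45 70 .55 .15 .23
```

```text
14:    o=ctrl.get_obs();r=R.from_quat(o["eef_rot"],scalar_first=True).as_matrix();TP=np.array(json.load(open("tp.json")))/1000
15:    p=o["eef_pos"].copy();psi,th=ang(r);G=p+r@TP
22:            s=s0+(s1-s0)*i/n; r1=rot(s[0],s[1]);p1=s[2:]-r1@TP
[-8.6329  1.0729 -8.0401]
222 [0.6463 0.171  0.1046] [0.6541 0.1762 0.1174] [0.6426 0.1643 0.0858] cam [0.6458 0.1711 0.1066]
psi -57.2 th -20.0 G [0.4766 0.2633 0.024 ]
[{j: 0, o: [-11, 0, -30], r: [0, 0, 0]}, {j: 0, o: [-11, 0, -30], r: [0, 0, 0]}, {j: 0, o: [-11, 0, -30], r: [0, 0, 0]}, {j: 0, o: [7, 4, -13], r: [-3, 0, -8]}, {j: 0, o: [7, 6, -12], r: [-3, 0, -8]}]
[{j: 0, o: [5, 7, -11], r: [-3, 0, -8]}, {j: 0, o: [5, 8, -12], r: [-3, 0, -8]}, {j: 0, o: [3, 10, -11], r: [-2.5, 0, -8]}, {j: 0, o: [1, 10, -10], r: [-3, 0, -8]}, {j: 0, o: [0, 11, -10], r: [-3, 0, -8]}]
[{j: 0, o: [-2, 11, -9], r: [-3, 0, -8]}, {j: 0, o: [-3, 11, -8], r: [-3, 0, -8]}, {j: 0, o: [-5, 11, -8], r: [-2.5, 0, -8]}, {j: 0, o: [-7, 11, -7], r: [-3, 0, -8]}, {j: 0, o: [-8, 10, -7], r: [-3, 0, -8]}]
[{j: 0, o: [5, 1, -3], r: [0, 7.5, 0]}, {j: 0, o: [6, 1, -2], r: [0, 7.5, 0]}, {j: 0, o: [5, 1, -2], r: [0, 7.5, 0]}, {j: 0, o: [6, 1, -1], r: [0, 7.5, 0]}, {j: 0, o: [6, 2, 0], r: [0, 7.5, 0]}]
[{j: 0, o: [5, 1, 0], r: [0, 7.5, 0]}, {j: 0, o: [5, 1, 1], r: [0, 7.5, 0]}, {j: 0, o: [5, 1, 1], r: [0, 7.5, 0]}, {j: 0, o: [5, 1, 2], r: [0, 7.5, 0]}, {j: 0, o: [4, 1, 2], r: [0, 7.5, 0]}]
[{j: 0, o: [4, 2, 3], r: [0, 7.5, 0]}, {j: 0, o: [3, 1, 3], r: [0, 7.5, 0]}, {j: 0, o: [0, 0, 0], r: [0, 0, 0]}, {j: 0, o: [0, 0, 0], r: [0, 0, 0]}, {j: 0, o: [0, 0, 0], r: [0, 0, 0]}]
```

apply_moves --moves '[{"jaw":0,"offset":[-11,0,-30],"rot":[0,0,0]},{"jaw":0,"offset":[-11,0,-30],"rot":[0,0,0]},{"jaw":0,"offset":[-11,0,-30],"rot":[0,0,0]},{"jaw":0,"offset":[7,4,-13],"rot":[-3,0,-8]},{"jaw":0,"offset":[7,6,-12],"rot":[-3,0,-8]}]'

```text
time_s: 6.68
eef_pos: [0.4833, 0.2349, 0.1277]
eef_rot: [-0.059, 0.926, -0.335, -0.163]
wrist_force: [0.7, -0.0, -1.5]
opening: 0.483
grasp_force: 60.6
```

apply_moves --moves '[{"jaw":0,"offset":[5,7,-11],"rot":[-3,0,-8]},{"jaw":0,"offset":[5,8,-12],"rot":[-3,0,-8]},{"jaw":0,"offset":[3,10,-11],"rot":[-2.5,0,-8]},{"jaw":0,"offset":[1,10,-10],"rot":[-3,0,-8]},{"jaw":0,"offset":[0,11,-10],"rot":[-3,0,-8]}]'

```text
time_s: 7.3
eef_pos: [0.4945, 0.1788, 0.1729]
eef_rot: [0.004, 0.984, 0.023, -0.174]
wrist_force: [0.4, -0.1, -0.7]
opening: 0.483
grasp_force: 60.5
```

apply_moves --moves '[{"jaw":0,"offset":[-2,11,-9],"rot":[-3,0,-8]},{"jaw":0,"offset":[-3,11,-8],"rot":[-3,0,-8]},{"jaw":0,"offset":[-5,11,-8],"rot":[-2.5,0,-8]},{"jaw":0,"offset":[-7,11,-7],"rot":[-3,0,-8]},{"jaw":0,"offset":[-8,10,-7],"rot":[-3,0,-8]}]'

```text
time_s: 7.92
eef_pos: [0.5033, 0.1234, 0.218]
eef_rot: [0.066, 0.909, 0.379, -0.161]
wrist_force: [0.3, 0.1, -0.6]
opening: 0.485
grasp_force: 60.5
```

```bash
python3 o.py; python3 plan.py 0 12 45 70 .55 .15 .23
```

```text
t7.92 q [ 0.1397  0.2957  1.5353 -0.2075  1.5936  0.9449] p [0.5033 0.1234 0.218 ] x [ 0.6607  0.6679 -0.3426] z [-0.2424 -0.2421 -0.9395] F [ 0.3  0.1 -0.6] op 0.485 g 60.5
psi 45.3 th -20.0 G [0.4995 0.1196 0.2285]
[{j: 0, o: [5, 1, -3], r: [0, 7.5, 0]}, {j: 0, o: [6, 1, -2], r: [0, 7.5, 0]}, {j: 0, o: [6, 2, -2], r: [0, 7.5, 0]}, {j: 0, o: [5, 1, -1], r: [0, 7.5, 0]}, {j: 0, o: [6, 1, -1], r: [0, 7.5, 0]}]
[{j: 0, o: [6, 1, 1], r: [0, 7.5, 0]}, {j: 0, o: [5, 1, 0], r: [0, 7.5, 0]}, {j: 0, o: [5, 2, 1], r: [0, 7.5, 0]}, {j: 0, o: [5, 1, 2], r: [0, 7.5, 0]}, {j: 0, o: [4, 1, 2], r: [0, 7.5, 0]}]
[{j: 0, o: [4, 1, 3], r: [-0.5, 7.5, 0]}, {j: 0, o: [3, 1, 3], r: [0, 7.5, 0]}, {j: 0, o: [0, 0, 0], r: [0, 0, 0]}, {j: 0, o: [0, 0, 0], r: [0, 0, 0]}, {j: 0, o: [0, 0, 0], r: [0, 0, 0]}]
```

apply_moves --moves '[{"jaw":0,"offset":[5,1,-3],"rot":[0,7.5,0]},{"jaw":0,"offset":[6,1,-2],"rot":[0,7.5,0]},{"jaw":0,"offset":[6,2,-2],"rot":[0,7.5,0]},{"jaw":0,"offset":[5,1,-1],"rot":[0,7.5,0]},{"jaw":0,"offset":[6,1,-1],"rot":[0,7.5,0]}]'

```text
time_s: 8.55
eef_pos: [0.5281, 0.14, 0.2248]
eef_rot: [-0.059, 0.913, 0.378, 0.142]
wrist_force: [-0.4, -0.4, -1.8]
opening: 0.484
grasp_force: 60.5
```

apply_moves --moves '[{"jaw":0,"offset":[6,1,1],"rot":[0,7.5,0]},{"jaw":0,"offset":[5,1,0],"rot":[0,7.5,0]},{"jaw":0,"offset":[5,2,1],"rot":[0,7.5,0]},{"jaw":0,"offset":[5,1,2],"rot":[0,7.5,0]},{"jaw":0,"offset":[4,1,2],"rot":[0,7.5,0]}]'

```text
time_s: 9.18
eef_pos: [0.5497, 0.1529, 0.233]
eef_rot: [-0.177, 0.819, 0.339, 0.428]
wrist_force: [0.0, 0.3, -1.6]
opening: 0.486
grasp_force: 60.5
```

apply_moves --moves '[{"jaw":0,"offset":[4,1,3],"rot":[-0.5,7.5,0]},{"jaw":0,"offset":[3,1,3],"rot":[0,7.5,0]},{"jaw":0,"offset":[0,0,0],"rot":[0,0,0]},{"jaw":0,"offset":[0,0,0],"rot":[0,0,0]},{"jaw":0,"offset":[0,0,0],"rot":[0,0,0]}]'

```text
time_s: 9.8
eef_pos: [0.5579, 0.1579, 0.2365]
eef_rot: [-0.216, 0.757, 0.313, 0.531]
wrist_force: [0.4, 0.0, 0.3]
opening: 0.484
grasp_force: 60.6
```

```bash
python3 o.py; python3 plan.py 0 6 45 70 .649 .1705 .215; python3 - <<'E'
from h import *
wlook("w2"); im,d=ctrl.camera("scene");np.savez("s2.npz",im=im,d=d)
a=np.hstack([np.load("w2.npz")["im"],im]);save("c2",a,.78)
E
```

```text
t9.80 q [-0.4953  0.0004  2.2976  1.4905  1.1216 -0.6616] p [0.5579 0.1579 0.2365] x [0.2402 0.2444 0.9395] z [ 0.67    0.6586 -0.3426] F [0.4 0.  0.3] op 0.484 g 60.6
psi 44.6 th 70.0 G [0.5505 0.1505 0.2311]
[{j: 0, o: [2, 9, 14], r: [0, 0, 0.5]}, {j: 0, o: [3, 9, 14], r: [0, 0, 0]}, {j: 0, o: [2, 9, 14], r: [0.5, 0, -0.5]}, {j: 0, o: [2, 10, 14], r: [0, 0, 0]}, {j: 0, o: [2, 9, 14], r: [0, 0, 0]}]
[{j: 0, o: [3, 9, 14], r: [0, 0, 0]}, {j: 0, o: [0, 0, 0], r: [0, 0, 0]}, {j: 0, o: [0, 0, 0], r: [0, 0, 0]}, {j: 0, o: [0, 0, 0], r: [0, 0, 0]}, {j: 0, o: [0, 0, 0], r: [0, 0, 0]}]
```

View pics/c2.png

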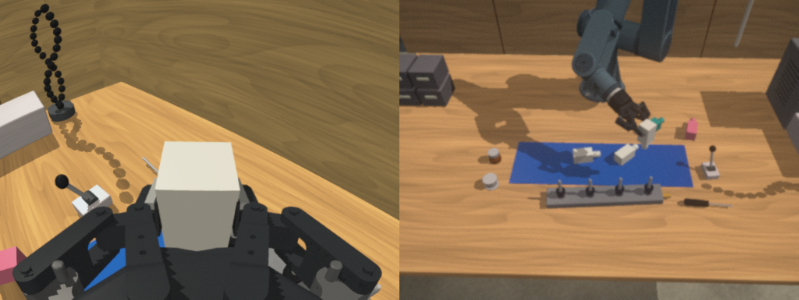

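```bash
cat > held.py <<'E'
from h import *; import json,sys
np.set_printoptions(precision=4,suppress=True)
n=sys.argv[1]
if len(sys.argv)>2: wlook(n,False)
z=np.load(n+".npz");im,d=z["im"],z["d"];P=wcloud(d,{"eef_rot":z["q"],"eef_pos":z["p"]})
r=R.from_quat(z["q"],scalar_first=True).as_matrix();G=z["p"]+r@np.array(json.load(open("tp.json")))/1000
f=im.astype(int);m=(f.min(-1)>100)&(np.ptp(f,-1)<50)&(np.linalg.norm(P[...,:2]-G[:2],axis=-1)<.05)&(abs(P[...,2]-G[2]-.038)<.025)
Q=P[m];zt=np.percentile(Q[:,2],70);B=Q[abs(Q[:,2]-zt)<.006]
c=B.mean(0);u,s,v=np.linalg.svd(B-c,full_matrices=False);nn=v[2]*np.sign(v[2,2])
print("pred",G,"face",len(B),c,"rect",cv2.minAreaRect((B[:,:2]*1000).astype(np.float32)),"normal deg",np.degrees(np.arcsin(nn[:2])),"base->centre",c[:2]-.038*nn[:2],"z",c[2]-.038)
E
python3 held.py w2
```

```text
pred [0.5505 0.1505 0.2311] face 7089 [0.5457 0.1454 0.2686] rect ((549.28515625, 149.00201416015625), (43.751956939697266, 42.360198974609375), 44.56269454956055) normal deg [-1.4857 -2.1739] base->centre [0.5467 0.1469] z 0.23061293526488716
```

apply_moves --moves '[{"jaw":0,"offset":[2,9,14],"rot":[0,0,0.5]},{"jaw":0,"offset":[3,9,14],"rot":[0,0,0]},{"jaw":0,"offset":[2,9,14],"rot":[0.5,0,-0.5]},{"jaw":0,"offset":[2,10,14],"rot":[0,0,0]},{"jaw":0,"offset":[2,9,14],"rot":[0,0,0]}]'

```text
time_s: 10.52
eef_pos: [0.6401, 0.1744, 0.2223]
eef_rot: [-0.219, 0.756, 0.314, 0.53]
wrist_force: [-0.0, 0.5, -0.4]
opening: 0.485
grasp_force: 60.6
```

apply_moves --moves '[{"jaw":0,"offset":[3,9,14],"rot":[0,0,0]},{"jaw":0,"offset":[0,0,0],"rot":[0,0,0]},{"jaw":0,"offset":[0,0,0],"rot":[0,0,0]},{"jaw":0,"offset":[0,0,0],"rot":[0,0,0]},{"jaw":0,"offset":[0,0,0],"rot":[0,0,0]}]'

```text
time_s: 11.15
eef_pos: [0.6554, 0.1776, 0.2199]
eef_rot: [-0.22, 0.757, 0.314, 0.53]
wrist_force: [-0.4, -0.3, -0.8]
opening: 0.488
grasp_force: 60.6
```

```bash
python3 o.py; python3 held.py w3 new; python3 - <<'E'
from h import *
np.set_printoptions(precision=4,suppress=True)
im,d=ctrl.camera("scene");P=cloud("scene",d);save("s3",im[180:280,200:380],4)
f=im.astype(int)
m=(np.linalg.norm(P[...,:2]-[.649,.1705],axis=-1)<.05)&(f.min(-1)>90)&(np.ptp(f,-1)<50)
for a,b in [(.14,.172),(.18,.24),(.118,.14),(.07,.115)]:
    k=m&(P[...,2]>a)&(P[...,2]<b)
    if k.sum(): print(a,b,k.sum(),P[k].mean(0),P[k].min(0),P[k].max(0))
E
```

```text
t11.15 q [-0.3454  0.2447  2.0647  1.5901  1.0169 -0.6656] p [0.6554 0.1776 0.2199] x [0.2416 0.2421 0.9397] z [ 0.6643  0.6647 -0.342 ] F [-0.4 -0.3 -0.8] op 0.488 g 60.6
pred [0.648  0.1701 0.2145] face 7098 [0.6434 0.1649 0.252 ] rect ((647.167236328125, 168.63221740722656), (44.27000427246094, 42.342369079589844), 45.00735855102539) normal deg [-1.3485 -2.3841] base->centre [0.6443 0.1665] z 0.21400116402215844
0.14 0.172 27 [0.6581 0.1674 0.1516] [0.6527 0.159  0.1416] [0.6624 0.1813 0.1596]
0.18 0.24 248 [0.6646 0.1735 0.2075] [0.606  0.1411 0.1801] [0.6802 0.1993 0.24  ]
0.07 0.115 17 [0.6557 0.1714 0.1027] [0.6525 0.1675 0.0815] [0.659  0.1738 0.1146]
```

View pics/s3.png

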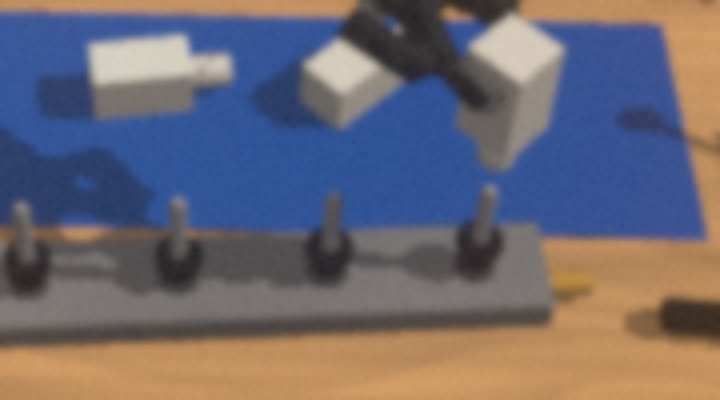

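```bash
python3 plan.py 0 1 45 70 .650 .171 .210 4 45 70 .650 .171 .170 5 45 70 .650 .171 .140
```

```text
psi 45.0 th 70.0 G [0.6481 0.1701 0.2145]
[{j: 0, o: [-4, 1, 3], r: [0, 0, 0]}, {j: 0, o: [-9, 0, 4], r: [0, 0, 0]}, {j: 0, o: [-9, 0, 3], r: [0, 0, 0]}, {j: 0, o: [-10, 0, 4], r: [0, 0, 0]}, {j: 0, o: [-9, 0, 3], r: [0, 0, 0]}]
[{j: 0, o: [-6, 0, 2], r: [0, 0, 0]}, {j: 0, o: [-5, 0, 2], r: [0, 0, 0]}, {j: 0, o: [-6, 0, 2], r: [0, 0, 0]}, {j: 0, o: [-6, 0, 2], r: [0, 0, 0]}, {j: 0, o: [-5, 0, 2], r: [0, 0, 0]}]
```

apply_moves --moves '[{"jaw":0,"offset":[-4,1,3],"rot":[0,0,0]},{"jaw":0,"offset":[-9,0,4],"rot":[0,0,0]},{"jaw":0,"offset":[-9,0,3],"rot":[0,0,0]},{"jaw":0,"offset":[-10,0,4],"rot":[0,0,0]},{"jaw":0,"offset":[-9,0,3],"rot":[0,0,0]}]'

```text
time_s: 11.88
eef_pos: [0.6576, 0.1784, 0.1743]
eef_rot: [-0.22, 0.757, 0.314, 0.53]
wrist_force: [-0.1, 0.9, -0.3]
opening: 0.479
grasp_force: 60.6
```

```bash
python3 o.py; python3 - <<'E'
from h import *
im,d=ctrl.camera("scene");np.savez("s4.npz",im=im,d=d);t,_=ctrl.camera("top")
a=np.vstack([cv2.resize(im[180:280,240:380],None,fx=5,fy=5),cv2.resize(t[90:210,170:310],None,fx=5,fy=5)[:100]])
save("s4",a,1)
E
```

```text
t11.88 q [-0.3419  0.3554  2.0574  1.6557  1.0199 -0.786 ] p [0.6576 0.1784 0.1743] x [0.2423 0.2418 0.9396] z [ 0.6638  0.6649 -0.3423] F [-0.1  0.9 -0.3] op 0.479 g 60.6
```

View pics/s4.png

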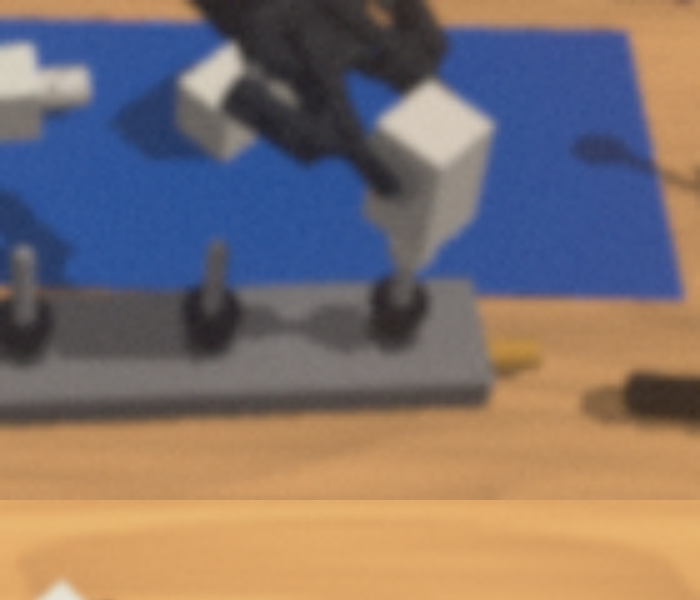

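apply_moves --moves '[{"jaw":0,"offset":[-6,0,2],"rot":[0,0,0]},{"jaw":0,"offset":[-5,0,2],"rot":[0,0,0]},{"jaw":0,"offset":[-6,0,2],"rot":[0,0,0]},{"jaw":0,"offset":[-6,0,2],"rot":[0,0,0]},{"jaw":0,"offset":[-5,0,2],"rot":[0,0,0]}]'

```text
time_s: 12.6
eef_pos: [0.6576, 0.1782, 0.1452]
eef_rot: [-0.22, 0.757, 0.314, 0.53]
wrist_force: [-0.2, -0.4, -0.8]
opening: 0.482
grasp_force: 60.6
```

apply_moves --moves '[{"jaw":0,"offset":[-3,0,1],"rot":[0,0,0]},{"jaw":0,"offset":[-3,0,1],"rot":[0,0,0]},{"jaw":0,"offset":[-3,0,1],"rot":[0,0,0]},{"jaw":0,"offset":[-2,0,1],"rot":[0,0,0]},{"jaw":0,"offset":[-2,0,1],"rot":[0,0,0]}]'

```text
time_s: 13.22
eef_pos: [0.6582, 0.1784, 0.1325]
eef_rot: [-0.22, 0.756, 0.314, 0.531]
wrist_force: [-2.2, -1.2, 3.8]
opening: 0.483
grasp_force: 61.0
```

```bash
python3 o.py;python3 plan.py 0
```

```text
t13.22 q [-0.3418  0.4612  2.0445  1.7136  1.0316 -0.8963] p [0.6582 0.1784 0.1325] x [0.2401 0.2416 0.9402] z [ 0.6645  0.6651 -0.3406] F [-2.2 -1.2  3.8] op 0.483 g 61.0
psi 45.0 th 70.1 G [0.6508 0.1709 0.1271]
```

apply_moves --moves '[{"jaw":0,"offset":[-1.5,0,0.5],"rot":[0,0,0]},{"jaw":0,"offset":[-1.5,0,0.5],"rot":[0,0,0]},{"jaw":0,"offset":[-1,0,0.5],"rot":[0,0,0]},{"jaw":0,"offset":[-1,0,0.5],"rot":[0,0,0]},{"jaw":0,"offset":[0,0,0],"rot":[0,0,0]}]'

```text
time_s: 13.85
eef_pos: [0.6581, 0.1784, 0.1263]
eef_rot: [-0.219, 0.757, 0.314, 0.53]
wrist_force: [0.3, -1.1, 3.4]
opening: 0.483
grasp_force: 60.7
```

apply_moves --moves '[{"jaw":0,"offset":[-1,0,0.5],"rot":[0,0,0]},{"jaw":0,"offset":[-1,0,0.5],"rot":[0,0,0]},{"jaw":0,"offset":[-1,0,0],"rot":[0,0,0]},{"jaw":0,"offset":[0,0,0],"rot":[0,0,0]},{"jaw":0,"offset":[0,0,0],"rot":[0,0,0]}]'

```text
time_s: 14.48
eef_pos: [0.6581, 0.1783, 0.1232]
eef_rot: [-0.219, 0.757, 0.314, 0.53]
wrist_force: [2.0, -0.9, 3.1]
opening: 0.48
grasp_force: 60.5
```

apply_moves --moves '[{"jaw":0,"offset":[-1,0,0.5],"rot":[0,0,0]},{"jaw":0,"offset":[-1,0,0.5],"rot":[0,0,0]},{"jaw":0,"offset":[-1,0,0],"rot":[0,0,0]},{"jaw":0,"offset":[0,0,0],"rot":[0,0,0]},{"jaw":0,"offset":[0,0,0],"rot":[0,0,0]}]'

```text
time_s: 15.1
eef_pos: [0.6579, 0.1784, 0.1201]
eef_rot: [-0.22, 0.757, 0.314, 0.53]
wrist_force: [1.8, -2.0, 3.4]
opening: 0.482
grasp_force: 60.5
```

apply_moves --moves '[{"jaw":0,"offset":[-1,0,0.5],"rot":[0,0,0]},{"jaw":0,"offset":[-1,0,0.5],"rot":[0,0,0]},{"jaw":0,"offset":[-1,0,0],"rot":[0,0,0]},{"jaw":0,"offset":[0,0,0],"rot":[0,0,0]},{"jaw":0,"offset":[0,0,0],"rot":[0,0,0]}]'

```text
time_s: 15.72
eef_pos: [0.6581, 0.1786, 0.1189]
eef_rot: [-0.22, 0.755, 0.314, 0.531]
wrist_force: [-4.8, -4.8, 15.2]
opening: 0.483
grasp_force: 61.9
```

apply_moves --moves '[{"jaw":0,"offset":[-1,0,0.5],"rot":[0,0,0]},{"jaw":0,"offset":[-1,0,0],"rot":[0,0,0]},{"jaw":0,"offset":[0,0,0],"rot":[0,0,0]},{"jaw":0,"offset":[2,0,-0.5],"rot":[0,0,0]},{"jaw":0,"offset":[2,0,-0.5],"rot":[0,0,0]}]'

```text
time_s: 16.35
eef_pos: [0.6575, 0.1789, 0.119]
eef_rot: [-0.22, 0.757, 0.314, 0.53]
wrist_force: [1.3, -0.9, 0.3]
opening: 0.485
grasp_force: 60.3
```

apply_moves --moves '[{"jaw":0.8,"offset":[0,0,0],"rot":[0,0,0]},{"jaw":0.8,"offset":[0,0,0],"rot":[0,0,0]},{"jaw":0.8,"offset":[0,0,0],"rot":[0,0,0]},{"jaw":0.8,"offset":[0,0,0],"rot":[0,0,0]},{"jaw":0.8,"offset":[0,0,0],"rot":[0,0,0]}]'

```text
time_s: 16.98
eef_pos: [0.6578, 0.1785, 0.1188]
eef_rot: [-0.22, 0.757, 0.314, 0.53]
wrist_force: [0.5, -0.2, 0.7]
opening: 0.797
grasp_force: 0.0
```

```bash
python3 o.py
```

```text
t16.98 q [-0.3415  0.4945  2.0394  1.729   1.0344 -0.9272] p [0.6578 0.1785 0.1188] x [0.2418 0.2421 0.9396] z [ 0.664   0.6649 -0.3422] F [ 0.5 -0.2  0.7] op 0.797 g 0.0
```

apply_moves --moves '[{"jaw":0.8,"offset":[0,0,-20],"rot":[0,0,0]},{"jaw":0.8,"offset":[0,0,-25],"rot":[0,0,0]},{"jaw":0.8,"offset":[0,0,-30],"rot":[0,0,0]},{"jaw":0.8,"offset":[20,0,-30],"rot":[0,0,0]},{"jaw":0.8,"offset":[30,0,-20],"rot":[0,0,0]}]'

```text
time_s: 17.6
eef_pos: [0.5862, 0.1067, 0.2087]
eef_rot: [-0.22, 0.757, 0.313, 0.529]
wrist_force: [0.6, -0.2, 0.6]
opening: 0.801
grasp_force: 0.0
```

```bash
python3 o.py; cat > chk.py <<'E'
from h import *
import sys
np.set_printoptions(precision=4,suppress=True)
im,d=ctrl.camera("scene");P=cloud("scene",d);f=im.astype(int);np.savez("last.npz",im=im,d=d)
if len(sys.argv)>1: save(sys.argv[1],im[120:300,100:440],2.2)
m=(f.min(-1)>90)&(np.ptp(f,-1)<55)
for n,(x,y) in zip("ABCD",[(.6493,.1706),(.6571,.0659),(.6649,-.0389),(.6727,-.1436)]):
    k=m&(np.hypot(P[...,0]-x,P[...,1]-y)<.05)&(P[...,2]>.125)
    if k.sum()>30:
        Q=P[k];zt=np.percentile(Q[:,2],80);T=Q[Q[:,2]>zt-.006]; print(n,"top z",zt,"rect",cv2.minAreaRect((T[:,:2]*1000).astype(np.float32)))
w=m&(P[...,0]>.3)&(P[...,0]<.6)&(abs(P[...,1])<.34)&(P[...,2]>.015)&(P[...,2]<.06)
n,l,s,_=cv2.connectedComponentsWithStats(w.astype(np.uint8))
for i in range(1,n):
    if s[i,4]>150:
        Q=P[l==i];zt=np.percentile(Q[:,2],85);T=Q[abs(Q[:,2]-zt)<.005];print("mat",s[i,4],cv2.minAreaRect((T[:,:2]*1000).astype(np.float32)))
E
python3 chk.py s5
```

```text
t17.60 q [-0.5815  0.165   2.2025  1.4587  1.183  -0.7363] p [0.5862 0.1067 0.2087] x [0.2439 0.2408 0.9394] z [ 0.6643  0.6642 -0.3428] F [ 0.6 -0.2  0.6] op 0.801 g 0.0
A top z 0.150524930739828 rect ((651.310302734375, 170.61557006835938), (43.36558532714844, 46.90332794189453), 46.35212326049805)
mat 424 ((468.61993408203125, 93.52833557128906), (44.77082443237305, 79.30245208740234), 45.78728103637695)
mat 477 ((477.62823486328125, -74.99195861816406), (49.3311767578125, 75.93036651611328), 9.88301944732666)
```

```bash
python3 - <<'E'
s=open("plan.py").read()
s=s.replace("    rows=[]\n","    rows=[];from ik import ik;q=o['q'];ms=0;me=0\n",1)
s=s.replace("r=r@R.from_rotvec(w,degrees=True).as_matrix()\n","r=r@R.from_rotvec(w,degrees=True).as_matrix();q2,e=ik(p,r,q);ms=max(ms,abs(q2-q).max());me=max(me,e);q=q2\n")
s=s.replace("    while len","    print('maxstep %.2f err %.4f'%(ms,me),np.round(q,2))\n    while len",1)
open("plan.py","w").write(s)
E
python3 plan.py 1 10 0 25 .50 .09 .23 10 -45.8 -20 .4652 .0925 .15 5 -45.8 -20 .4652 .0925 .025
```

```text
psi 45.0 th 70.2 G [0.5803 0.0986 0.2082]
maxstep 0.32 err 0.0000 [-0.2   0.45  1.81  0.21  1.18  2.07]
[{j: 1, o: [-1, -4, -6], r: [-4, -4.5, 2]}, {j: 1, o: [-1, -4, -6], r: [-4, -4.5, 2]}, {j: 1, o: [-2, -3, -7], r: [-4, -4.5, 2.5]}, {j: 1, o: [-3, -3, -7], r: [-3.5, -4.5, 2.5]}, {j: 1, o: [-4, -1, -6], r: [-3.5, -4.5, 3]}]
[{j: 1, o: [-4, -2, -7], r: [-3.5, -4.5, 3]}, {j: 1, o: [-5, -1, -6], r: [-3, -4.5, 3.5]}, {j: 1, o: [-6, 0, -6], r: [-2.5, -4.5, 3.5]}, {j: 1, o: [-6, 1, -6], r: [-2.5, -4.5, 4]}, {j: 1, o: [-6, 1, -5], r: [-2, -4.5, 4]}]
[{j: 1, o: [-8, 1, 6], r: [-1.5, -4.5, 4]}, {j: 1, o: [-6, 1, 7], r: [-1.5, -4.5, 4.5]}, {j: 1, o: [-7, 1, 7], r: [-1, -4.5, 4.5]}, {j: 1, o: [-5, 1, 8], r: [-1, -4.5, 4.5]}, {j: 1, o: [-5, 2, 8], r: [-0.5, -4.5, 4.5]}]
[{j: 1, o: [-5, 2, 9], r: [0, -4.5, 4.5]}, {j: 1, o: [-3, 1, 9], r: [0.5, -4.5, 4.5]}, {j: 1, o: [-3, 3, 9], r: [0.5, -4.5, 4.5]}, {j: 1, o: [-2, 2, 9], r: [1, -4.5, 4.5]}, {j: 1, o: [-1, 3, 9], r: [1.5, -4.5, 4.5]}]
[{j: 1, o: [8, 0, 23], r: [0, 0, 0]}, {j: 1, o: [9, 0, 24], r: [0, 0, 0]}, {j: 1, o: [8, -1, 23], r: [0, 0, 0]}, {j: 1, o: [9, 0, 24], r: [0, 0, 0]}, {j: 1, o: [8, 0, 23], r: [0, 0, 0]}]
```

apply_moves --moves '[{"jaw":1,"offset":[-1,-4,-6],"rot":[-4,-4.5,2]},{"jaw":1,"offset":[-1,-4,-6],"rot":[-4,-4.5,2]},{"jaw":1,"offset":[-2,-3,-7],"rot":[-4,-4.5,2.5]},{"jaw":1,"offset":[-3,-3,-7],"rot":[-3.5,-4.5,2.5]},{"jaw":1,"offset":[-4,-1,-6],"rot":[-3.5,-4.5,3]}]'

```text
time_s: 18.27
eef_pos: [0.5501, 0.0999, 0.2153]
eef_rot: [-0.08, 0.899, 0.177, 0.393]
wrist_force: [-0.5, -0.3, -0.9]
opening: 0.998
grasp_force: 0.0
```

apply_moves --moves '[{"jaw":1,"offset":[-4,-2,-7],"rot":[-3.5,-4.5,3]},{"jaw":1,"offset":[-5,-1,-6],"rot":[-3,-4.5,3.5]},{"jaw":1,"offset":[-6,0,-6],"rot":[-2.5,-4.5,3.5]},{"jaw":1,"offset":[-6,1,-6],"rot":[-2.5,-4.5,4]},{"jaw":1,"offset":[-6,1,-5],"rot":[-2,-4.5,4]}]'

```text
time_s: 18.9
eef_pos: [0.512, 0.0921, 0.2198]
eef_rot: [-0.007, 0.975, 0.009, 0.222]
wrist_force: [-0.1, -0.0, -1.2]
opening: 1.003
grasp_force: 0.0
```

apply_moves --moves '[{"jaw":1,"offset":[-8,1,6],"rot":[-1.5,-4.5,4]},{"jaw":1,"offset":[-6,1,7],"rot":[-1.5,-4.5,4.5]},{"jaw":1,"offset":[-7,1,7],"rot":[-1,-4.5,4.5]},{"jaw":1,"offset":[-5,1,8],"rot":[-1,-4.5,4.5]},{"jaw":1,"offset":[-5,2,8],"rot":[-0.5,-4.5,4.5]}]'

```text
time_s: 19.52
eef_pos: [0.4923, 0.0896, 0.1755]
eef_rot: [-0.002, 0.982, -0.187, 0.025]
wrist_force: [-1.0, 0.2, -0.4]
opening: 1.0
grasp_force: 0.0
```

apply_moves --moves '[{"jaw":1,"offset":[-5,2,9],"rot":[0,-4.5,4.5]},{"jaw":1,"offset":[-3,1,9],"rot":[0.5,-4.5,4.5]},{"jaw":1,"offset":[-3,3,9],"rot":[0.5,-4.5,4.5]},{"jaw":1,"offset":[-2,2,9],"rot":[1,-4.5,4.5]},{"jaw":1,"offset":[-1,3,9],"rot":[1.5,-4.5,4.5]}]'

```text
time_s: 20.15
eef_pos: [0.4709, 0.0901, 0.1318]
eef_rot: [-0.072, 0.912, -0.371, -0.159]
wrist_force: [0.1, 0.5, 0.5]
opening: 1.0
grasp_force: 0.0
```

```bash
python3 o.py; python3 wb.py w4; python3 plan.py 1 2 -45.8 -20 .4652 .0925 .10 4 -45.8 -20 .4652 .0925 .025
```

```text
t20.15 q [-0.1985  0.2562  1.7769  0.2029  1.4022  2.0819] p [0.4709 0.0901 0.1318] x [ 0.6737 -0.6543 -0.3435] z [-0.2359  0.2501 -0.9391] F [0.1 0.5 0.5] op 1.000 g 0.0
px [400.  35.] 5859 top z 0.0458 body c [474.7 -74.9] sz [43.3 76.1] long axis 99.3
px [256. 159.] 5495 top z 0.0458 body c [465.   91.4] sz [41.4 76.8] long axis 134.0
psi -44.7 th -20.4 G [0.4661 0.0927 0.1407]
maxstep 0.05 err 0.0000 [-0.2   0.45  1.81  0.21  1.18  2.07]
[{j: 1, o: [7, 1, 19], r: [-0.5, 0, 0.5]}, {j: 1, o: [7, 0, 19], r: [0, 0.5, 0.5]}, {j: 1, o: [6, 0, 18], r: [0, 0, 0.5]}, {j: 1, o: [6, 0, 18], r: [0, 0, 0]}, {j: 1, o: [7, 0, 17], r: [0, 0, 0]}]
[{j: 1, o: [6, 0, 18], r: [0, 0, 0]}, {j: 1, o: [0, 0, 0], r: [0, 0, 0]}, {j: 1, o: [0, 0, 0], r: [0, 0, 0]}, {j: 1, o: [0, 0, 0], r: [0, 0, 0]}, {j: 1, o: [0, 0, 0], r: [0, 0, 0]}]
```

apply_moves --moves '[{"jaw":1,"offset":[7,1,19],"rot":[-0.5,0,0.5]},{"jaw":1,"offset":[7,0,19],"rot":[0,0.5,0.5]},{"jaw":1,"offset":[6,0,18],"rot":[0,0,0.5]},{"jaw":1,"offset":[6,0,18],"rot":[0,0,0]},{"jaw":1,"offset":[7,0,17],"rot":[0,0,0]}]'

```text
time_s: 20.82
eef_pos: [0.4706, 0.089, 0.034]
eef_rot: [-0.064, 0.909, -0.382, -0.156]
wrist_force: [-0.7, 0.5, 0.3]
opening: 1.0
grasp_force: 0.0
```

apply_moves --moves '[{"jaw":1,"offset":[6,0,18],"rot":[0,0,0]},{"jaw":0,"offset":[0,0,0],"rot":[0,0,0]},{"jaw":0,"offset":[0,0,0],"rot":[0,0,0]},{"jaw":0,"offset":[0,0,0],"rot":[0,0,0]},{"jaw":0,"offset":[0,0,0],"rot":[0,0,0]}]'

```text
time_s: 21.45
eef_pos: [0.4714, 0.0888, 0.0171]
eef_rot: [-0.064, 0.909, -0.382, -0.155]
wrist_force: [0.6, -1.1, 1.6]
opening: 0.484
grasp_force: 61.5
```

apply_moves --moves '[{"jaw":0,"offset":[0,0,0],"rot":[0,0,0]},{"jaw":0,"offset":[0,0,0],"rot":[0,0,0]},{"jaw":0,"offset":[0,0,0],"rot":[0,0,0]},{"jaw":0,"offset":[0,0,0],"rot":[0,0,0]},{"jaw":0,"offset":[0,0,0],"rot":[0,0,0]}]'

```text
time_s: 22.08
eef_pos: [0.4714, 0.0888, 0.0171]
eef_rot: [-0.064, 0.909, -0.382, -0.155]
wrist_force: [1.7, -1.6, 6.3]
opening: 0.481
grasp_force: 61.8
```

```bash
python3 o.py; cat > settp.py <<'E'
import sys,json
from h import *
c=np.array([float(v) for v in sys.argv[1:4]])
o=ctrl.get_obs();r=R.from_quat(o["eef_rot"],scalar_first=True).as_matrix()
b=r.T@(c-o["eef_pos"])*1000;print(b);b[1]=0;json.dump(b.tolist(),open("tp.json","w"))
E
python3 settp.py .465 .0914 .024
python3 plan.py 0 3 - - - - .12 10 0 25 .50 .05 .23 10 40 70 .56 .05 .215 
```

```text
t22.07 q [-0.1924  0.4438  1.8106  0.2033  1.1772  2.0689] p [0.4714 0.0888 0.0171] x [ 0.6597 -0.6746 -0.3314] z [-0.2332  0.2354 -0.9435] F [ 1.7 -1.6  6.3] op 0.481 g 61.8
[-8.26442409  2.72273164 -4.45308255]
psi -45.6 th -19.4 G [0.4669 0.0933 0.024 ]
maxstep 0.28 err 0.0000 [-0.72  0.08  2.27  1.42  1.22 -0.73]
[{j: 0, o: [-11, 0, -30], r: [0, 0, 0]}, {j: 0, o: [-10, 0, -30], r: [0, 0, 0]}, {j: 0, o: [-11, 0, -31], r: [0, 0, 0]}, {j: 0, o: [2, 0, -12], r: [-1, 4.5, -4.5]}, {j: 0, o: [3, 1, -13], r: [-1, 4.5, -4.5]}]
[{j: 0, o: [3, 1, -12], r: [-1, 4.5, -4.5]}, {j: 0, o: [4, 1, -13], r: [0, 4, -4.5]}, {j: 0, o: [5, 2, -11], r: [0, 4.5, -4.5]}, {j: 0, o: [6, 2, -12], r: [0, 4.5, -4.5]}, {j: 0, o: [6, 2, -11], r: [1, 4.5, -4.5]}]
[{j: 0, o: [7, 3, -10], r: [1, 4.5, -4.5]}, {j: 0, o: [7, 3, -10], r: [1.5, 4.5, -4.5]}, {j: 0, o: [7, 3, -10], r: [2, 4.5, -4]}, {j: 0, o: [6, -1, 3], r: [1.5, 4.5, -3.5]}, {j: 0, o: [4, 0, 4], r: [2.5, 4.5, -3.5]}]
[{j: 0, o: [5, 0, 4], r: [2, 4.5, -3]}, {j: 0, o: [4, 1, 4], r: [3, 4.5, -3]}, {j: 0, o: [3, 1, 4], r: [2.5, 4.5, -3]}, {j: 0, o: [3, 1, 5], r: [3, 4.5, -2.5]}, {j: 0, o: [3, 2, 4], r: [3.5, 4.5, -2.5]}]
[{j: 0, o: [2, 2, 5], r: [3.5, 4.5, -2]}, {j: 0, o: [1, 3, 4], r: [3.5, 4.5, -2]}, {j: 0, o: [1, 3, 5], r: [3.5, 4.5, -1.5]}, {j: 0, o: [0, 0, 0], r: [0, 0, 0]}, {j: 0, o: [0, 0, 0], r: [0, 0, 0]}]
```

apply_moves --moves '[{"jaw":0,"offset":[-11,0,-30],"rot":[0,0,0]},{"jaw":0,"offset":[-10,0,-30],"rot":[0,0,0]},{"jaw":0,"offset":[-11,0,-31],"rot":[0,0,0]},{"jaw":0,"offset":[2,0,-12],"rot":[-1,4.5,-4.5]},{"jaw":0,"offset":[3,1,-13],"rot":[-1,4.5,-4.5]}]'

```text
time_s: 22.7
eef_pos: [0.4787, 0.0798, 0.1353]
eef_rot: [-0.029, 0.947, -0.31, -0.085]
wrist_force: [-0.0, -0.4, -1.7]
opening: 0.485
grasp_force: 61.1
```

apply_moves --moves '[{"jaw":0,"offset":[3,1,-12],"rot":[-1,4.5,-4.5]},{"jaw":0,"offset":[4,1,-13],"rot":[0,4,-4.5]},{"jaw":0,"offset":[5,2,-11],"rot":[0,4.5,-4.5]},{"jaw":0,"offset":[6,2,-12],"rot":[0,4.5,-4.5]},{"jaw":0,"offset":[6,2,-11],"rot":[1,4.5,-4.5]}]'

```text
time_s: 23.32
eef_pos: [0.4977, 0.0614, 0.1935]
eef_rot: [0.012, 0.988, -0.117, 0.101]
wrist_force: [-0.4, -0.1, -1.6]
opening: 0.487
grasp_force: 61.1
```

apply_moves --moves '[{"jaw":0,"offset":[7,3,-10],"rot":[1,4.5,-4.5]},{"jaw":0,"offset":[7,3,-10],"rot":[1.5,4.5,-4.5]},{"jaw":0,"offset":[7,3,-10],"rot":[2,4.5,-4]},{"jaw":0,"offset":[6,-1,3],"rot":[1.5,4.5,-3.5]},{"jaw":0,"offset":[4,0,4],"rot":[2.5,4.5,-3.5]}]'

```text
time_s: 23.95
eef_pos: [0.5201, 0.0521, 0.2263]
eef_rot: [-0.023, 0.953, 0.069, 0.293]
wrist_force: [0.2, 0.0, -1.6]
opening: 0.484
grasp_force: 61.2
```

apply_moves --moves '[{"jaw":0,"offset":[5,0,4],"rot":[2,4.5,-3]},{"jaw":0,"offset":[4,1,4],"rot":[3,4.5,-3]},{"jaw":0,"offset":[3,1,4],"rot":[2.5,4.5,-3]},{"jaw":0,"offset":[3,1,5],"rot":[3,4.5,-2.5]},{"jaw":0,"offset":[3,2,4],"rot":[3.5,4.5,-2.5]}]'

```text
time_s: 24.58
eef_pos: [0.5479, 0.0549, 0.2229]
eef_rot: [-0.115, 0.854, 0.214, 0.46]
wrist_force: [-1.2, 0.5, -1.3]
opening: 0.481
grasp_force: 61.2
```

apply_moves --moves '[{"jaw":0,"offset":[2,2,5],"rot":[3.5,4.5,-2]},{"jaw":0,"offset":[1,3,4],"rot":[3.5,4.5,-2]},{"jaw":0,"offset":[1,3,5],"rot":[3.5,4.5,-1.5]},{"jaw":0,"offset":[0,0,0],"rot":[0,0,0]},{"jaw":0,"offset":[0,0,0],"rot":[0,0,0]}]'

```text
time_s: 25.2
eef_pos: [0.5644, 0.0555, 0.2196]
eef_rot: [-0.194, 0.771, 0.279, 0.539]
wrist_force: [-0.8, 1.0, -0.8]
opening: 0.477
grasp_force: 61.2
```

```bash
python3 o.py; python3 held.py w5 new; python3 plan.py 0 5 40 70 .6575 .0660 .212
```

```text
t25.20 q [-0.7192  0.0762  2.2695  1.4181  1.2177 -0.7209] p [0.5644 0.0555 0.2196] x [0.2635 0.221  0.939 ] z [ 0.7217  0.6007 -0.3439] F [-0.8  1.  -0.8] op 0.477 g 61.2
pred [0.559  0.051  0.2134] face 6638 [0.5539 0.0465 0.2512] rect ((550.2968139648438, 52.19110870361328), (52.78077697753906, 55.70283889770508), 40.84812927246094) normal deg [-1.673  -1.3186] base->centre [0.555  0.0474] z 0.21324609788007423
psi 39.8 th 69.9 G [0.5591 0.0511 0.2139]
maxstep 0.05 err 0.0000 [-0.54  0.26  2.05  1.52  1.09 -0.67]
[{j: 0, o: [5, 10, 16], r: [0, 0, 0]}, {j: 0, o: [6, 11, 16], r: [0, 0, 0]}, {j: 0, o: [5, 10, 16], r: [0, 0, 0]}, {j: 0, o: [6, 10, 16], r: [0, 0, 0]}, {j: 0, o: [5, 11, 17], r: [0, 0, 0]}]
```

apply_moves --moves '[{"jaw":0,"offset":[5,10,16],"rot":[0,0,0]},{"jaw":0,"offset":[6,11,16],"rot":[0,0,0]},{"jaw":0,"offset":[5,10,16],"rot":[0,0,0]},{"jaw":0,"offset":[6,10,16],"rot":[0,0,0]},{"jaw":0,"offset":[5,11,17],"rot":[0,0,0]}]'

```text
time_s: 25.88
eef_pos: [0.6641, 0.0708, 0.2192]
eef_rot: [-0.194, 0.77, 0.28, 0.54]
wrist_force: [0.5, 0.5, -0.4]
opening: 0.477
grasp_force: 61.3
```

```bash
python3 o.py; python3 plan.py 0 5 40 70 .6577 .0662 .178 5 - 70 .6577 .0662 .140 5 - 70 .6577 .0662 .128
```

```text
t25.88 q [-0.5364  0.256   2.0515  1.5224  1.0904 -0.669 ] p [0.6641 0.0708 0.2192] x [0.26   0.2226 0.9396] z [ 0.7222  0.6011 -0.3422] F [ 0.5  0.5 -0.4] op 0.477 g 61.3
psi 39.9 th 70.0 G [0.6587 0.0663 0.2129]
maxstep 0.02 err 0.0000 [-0.54  0.46  2.04  1.62  1.09 -0.88]
[{j: 0, o: [-7, 0, 2], r: [0, 0, 0]}, {j: 0, o: [-6, 0, 2], r: [0, 0, 0]}, {j: 0, o: [-7, 0, 3], r: [0, 0, 0]}, {j: 0, o: [-6, -1, 2], r: [0, 0, 0]}, {j: 0, o: [-7, 0, 2], r: [0, 0, 0]}]
[{j: 0, o: [-7, 0, 3], r: [0, 0, 0]}, {j: 0, o: [-7, 0, 2], r: [0, 0, 0]}, {j: 0, o: [-8, 0, 3], r: [0, 0, 0]}, {j: 0, o: [-7, 0, 3], r: [0, 0, 0]}, {j: 0, o: [-7, 0, 2], r: [0, 0, 0]}]
[{j: 0, o: [-2, 0, 1], r: [0, 0, 0]}, {j: 0, o: [-2, 0, 1], r: [0, 0, 0]}, {j: 0, o: [-3, 0, 1], r: [0, 0, 0]}, {j: 0, o: [-2, 0, 0], r: [0, 0, 0]}, {j: 0, o: [-2, 0, 1], r: [0, 0, 0]}]
```

apply_moves --moves '[{"jaw":0,"offset":[-7,0,2],"rot":[0,0,0]},{"jaw":0,"offset":[-6,0,2],"rot":[0,0,0]},{"jaw":0,"offset":[-7,0,3],"rot":[0,0,0]},{"jaw":0,"offset":[-6,-1,2],"rot":[0,0,0]},{"jaw":0,"offset":[-7,0,2],"rot":[0,0,0]}]'

```text
time_s: 26.5
eef_pos: [0.6621, 0.0698, 0.1824]
eef_rot: [-0.195, 0.77, 0.279, 0.539]
wrist_force: [0.4, 0.1, -0.2]
opening: 0.48
grasp_force: 61.3
```

```bash
python3 o.py; python3 - <<'E'
from h import *
im,d=ctrl.camera("scene");save("s6",im[170:280,200:380],4)
E
```

```text
t26.50 q [-0.5408  0.3385  2.0548  1.564   1.0911 -0.763 ] p [0.6621 0.0698 0.1824] x [0.2618 0.2205 0.9396] z [ 0.7221  0.6011 -0.3423] F [ 0.4  0.1 -0.2] op 0.480 g 61.3
```

View pics/s6.png

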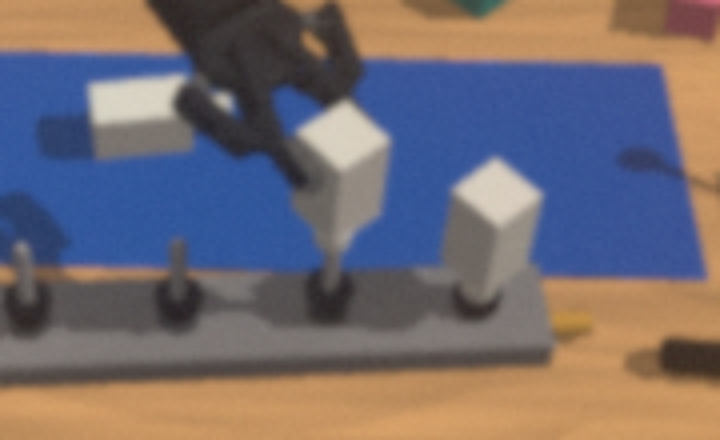

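apply_moves --moves '[{"jaw":0,"offset":[-7,0,4],"rot":[0,0,0]},{"jaw":0,"offset":[-7,0,2],"rot":[0,0,0]},{"jaw":0,"offset":[-8,0,3],"rot":[0,0,0]},{"jaw":0,"offset":[-7,0,3],"rot":[0,0,0]},{"jaw":0,"offset":[-7,0,2],"rot":[0,0,0]}]'

```text
time_s: 27.18
eef_pos: [0.663, 0.0704, 0.1437]
eef_rot: [-0.195, 0.77, 0.28, 0.539]
wrist_force: [-0.5, 0.2, -1.0]
opening: 0.481
grasp_force: 61.3
```

apply_moves --moves '[{"jaw":0,"offset":[-2,0,1],"rot":[0,0,0]},{"jaw":0,"offset":[-2,0,1],"rot":[0,0,0]},{"jaw":0,"offset":[-3,0,1],"rot":[0,0,0]},{"jaw":0,"offset":[-2,0,0],"rot":[0,0,0]},{"jaw":0,"offset":[-2,0,1],"rot":[0,0,0]}]'

```text
time_s: 27.8
eef_pos: [0.6633, 0.0703, 0.1334]
eef_rot: [-0.195, 0.769, 0.28, 0.54]
wrist_force: [-2.0, 0.2, 3.9]
opening: 0.479
grasp_force: 61.6
```

apply_moves --moves '[{"jaw":0,"offset":[-1,0,0.5],"rot":[0,0,0]},{"jaw":0,"offset":[-1,0,0.5],"rot":[0,0,0]},{"jaw":0,"offset":[-1,0,0],"rot":[0,0,0]},{"jaw":0,"offset":[0,0,0],"rot":[0,0,0]},{"jaw":0,"offset":[0,0,0],"rot":[0,0,0]}]'

```text
time_s: 28.42
eef_pos: [0.6632, 0.0703, 0.1297]
eef_rot: [-0.194, 0.77, 0.28, 0.54]
wrist_force: [0.8, 1.2, 3.1]
opening: 0.482
grasp_force: 61.5
```

```bash
python3 o.py;python3 plan.py 0
```

```text
t28.43 q [-0.5387  0.47    2.0386  1.6259  1.093  -0.8939] p [0.6632 0.0703 0.1297] x [0.2609 0.2208 0.9398] z [ 0.7222  0.6013 -0.3418] F [0.8 1.2 3.1] op 0.482 g 61.5
psi 39.8 th 70.0 G [0.6578 0.0658 0.1234]
maxstep 0.00 err 0.0000 [-0.54  0.47  2.04  1.63  1.09 -0.89]
```

apply_moves --moves '[{"jaw":0,"offset":[-1,0,0.5],"rot":[0,0,0]},{"jaw":0,"offset":[-1,0,0.5],"rot":[0,0,0]},{"jaw":0,"offset":[-1,0,0],"rot":[0,0,0]},{"jaw":0,"offset":[0,0,0],"rot":[0,0,0]},{"jaw":0,"offset":[0,0,0],"rot":[0,0,0]}]'

```text
time_s: 29.05
eef_pos: [0.6633, 0.0702, 0.1274]
eef_rot: [-0.195, 0.769, 0.28, 0.54]
wrist_force: [-3.5, -0.7, 9.4]
opening: 0.481
grasp_force: 62.1
```

apply_moves --moves '[{"jaw":0,"offset":[-1,0,0.5],"rot":[0,0,0]},{"jaw":0,"offset":[-1,0,0],"rot":[0,0,0]},{"jaw":0,"offset":[-1,0,0.5],"rot":[0,0,0]},{"jaw":0,"offset":[0,0,0],"rot":[0,0,0]},{"jaw":0,"offset":[0,0,0],"rot":[0,0,0]}]'

```text
time_s: 29.68
eef_pos: [0.6638, 0.0704, 0.1273]
eef_rot: [-0.195, 0.767, 0.28, 0.543]
wrist_force: [-12.2, -4.0, 25.1]
opening: 0.479
grasp_force: 63.8
```

apply_moves --moves '[{"jaw":0,"offset":[2,0,-0.5],"rot":[0,0,0]},{"jaw":0,"offset":[2,0,-0.5],"rot":[0,0,0]},{"jaw":0.8,"offset":[0,0,0],"rot":[0,0,0]},{"jaw":0.8,"offset":[0,0,0],"rot":[0,0,0]},{"jaw":0.8,"offset":[0,0,0],"rot":[0,0,0]}]'

```text
time_s: 30.3
eef_pos: [0.6628, 0.0705, 0.1266]
eef_rot: [-0.195, 0.77, 0.279, 0.539]
wrist_force: [-0.1, 0.4, -0.4]
opening: 0.802
grasp_force: 0.0
```

apply_moves --moves '[{"jaw":0.8,"offset":[0,0,0],"rot":[0,0,0]},{"jaw":0.8,"offset":[0,0,-20],"rot":[0,0,0]},{"jaw":0.8,"offset":[0,0,-25],"rot":[0,0,0]},{"jaw":0.8,"offset":[0,0,-30],"rot":[0,0,0]},{"jaw":0.8,"offset":[20,0,-30],"rot":[0,0,0]}]'

```text
time_s: 30.92
eef_pos: [0.5914, 0.0115, 0.1812]
eef_rot: [-0.195, 0.771, 0.279, 0.539]
wrist_force: [0.2, 0.2, 0.9]
opening: 0.798
grasp_force: 0.0
```

apply_moves --moves '[{"jaw":1,"offset":[30,0,-20],"rot":[0,0,0]},{"jaw":1,"offset":[0,0,0],"rot":[0,0,0]},{"jaw":1,"offset":[0,0,0],"rot":[0,0,0]},{"jaw":1,"offset":[0,0,0],"rot":[0,0,0]},{"jaw":1,"offset":[0,0,0],"rot":[0,0,0]}]'

```text
time_s: 31.55
eef_pos: [0.5857, 0.0069, 0.216]
eef_rot: [-0.195, 0.77, 0.279, 0.539]
wrist_force: [-0.2, -0.9, 0.5]
opening: 1.001
grasp_force: 0.0
```

```bash
python3 o.py; python3 chk.py; python3 plan.py 1 12 -20 25 .52 -.05 .24 12 -81 -20 .475 -.075 .14
```

```text
t31.55 q [-0.7779  0.1701  2.1723  1.3787  1.2617 -0.7247] p [0.5857 0.0069 0.216 ] x [0.2627 0.2197 0.9395] z [ 0.7212  0.6021 -0.3425] F [-0.2 -0.9  0.5] op 1.001 g 0.0
A top z 0.15050281386593783 rect ((650.56982421875, 170.50936889648438), (43.22894287109375, 46.329715728759766), 41.3599739074707)
B top z 0.15846167024558327 rect ((659.20458984375, 64.93742370605469), (43.617889404296875, 44.636680603027344), 40.78181838989258)
mat 480 ((479.1334533691406, -74.21658325195312), (47.41648864746094, 76.974853515625), 10.44859504699707)
psi 39.9 th 70.0 G [0.5804 0.0023 0.2099]
maxstep 0.30 err 0.0000 [-0.59  0.22  1.82  0.26  1.35  2.3 ]
[{j: 1, o: [0, 1, -7], r: [-4.5, -3.5, 2]}, {j: 1, o: [-1, 1, -6], r: [-4.5, -4, 2]}, {j: 1, o: [-1, 2, -7], r: [-4.5, -3.5, 2.5]}, {j: 1, o: [-1, 3, -6], r: [-4, -4, 2.5]}, {j: 1, o: [-2, 3, -6], r: [-4, -3.5, 3]}]
[{j: 1, o: [-2, 3, -6], r: [-4, -4, 3.5]}, {j: 1, o: [-3, 5, -5], r: [-3.5, -3.5, 3.5]}, {j: 1, o: [-2, 4, -5], r: [-3.5, -4, 3.5]}, {j: 1, o: [-3, 6, -5], r: [-3, -3.5, 4]}, {j: 1, o: [-2, 5, -4], r: [-2.5, -4, 4]}]
[{j: 1, o: [-3, 6, -4], r: [-3, -3.5, 4.5]}, {j: 1, o: [-2, 6, -3], r: [-2, -4, 4.5]}, {j: 1, o: [-7, 5, 7], r: [-2, -3.5, 4.5]}, {j: 1, o: [-6, 4, 7], r: [-1.5, -4, 5]}, {j: 1, o: [-4, 4, 8], r: [-1.5, -3.5, 5]}]
[{j: 1, o: [-5, 5, 8], r: [-1, -4, 5]}, {j: 1, o: [-3, 5, 8], r: [-1, -3.5, 5]}, {j: 1, o: [-2, 5, 9], r: [-0.5, -4, 5]}, {j: 1, o: [-2, 5, 9], r: [0, -3.5, 5]}, {j: 1, o: [0, 5, 9], r: [0.5, -4, 5]}]
[{j: 1, o: [0, 5, 9], r: [0.5, -3.5, 5]}, {j: 1, o: [1, 4, 8], r: [1, -4, 5]}, {j: 1, o: [2, 5, 9], r: [1, -3.5, 5]}, {j: 1, o: [4, 5, 8], r: [2, -4, 5]}, {j: 1, o: [0, 0, 0], r: [0, 0, 0]}]
```

apply_moves --moves '[{"jaw":1,"offset":[0,1,-7],"rot":[-4.5,-3.5,2]},{"jaw":1,"offset":[-1,1,-6],"rot":[-4.5,-4,2]},{"jaw":1,"offset":[-1,2,-7],"rot":[-4.5,-3.5,2.5]},{"jaw":1,"offset":[-1,3,-6],"rot":[-4,-4,2.5]},{"jaw":1,"offset":[-2,3,-6],"rot":[-4,-3.5,3]}]'

```text
time_s: 32.22
eef_pos: [0.5637, -0.0179, 0.2272]
eef_rot: [-0.055, 0.893, 0.118, 0.43]
wrist_force: [-0.4, 0.2, 0.2]
opening: 0.999
grasp_force: 0.0
```

apply_moves --moves '[{"jaw":1,"offset":[-2,3,-6],"rot":[-4,-4,3.5]},{"jaw":1,"offset":[-3,5,-5],"rot":[-3.5,-3.5,3.5]},{"jaw":1,"offset":[-2,4,-5],"rot":[-3.5,-4,3.5]},{"jaw":1,"offset":[-3,6,-5],"rot":[-3,-3.5,4]},{"jaw":1,"offset":[-2,5,-4],"rot":[-2.5,-4,4]}]'

```text
time_s: 32.85
eef_pos: [0.5394, -0.0423, 0.2355]
eef_rot: [0.021, 0.956, -0.079, 0.28]
wrist_force: [0.1, -0.3, 0.1]
opening: 1.002
grasp_force: 0.0
```

apply_moves --moves '[{"jaw":1,"offset":[-3,6,-4],"rot":[-3,-3.5,4.5]},{"jaw":1,"offset":[-2,6,-3],"rot":[-2,-4,4.5]},{"jaw":1,"offset":[-7,5,7],"rot":[-2,-3.5,4.5]},{"jaw":1,"offset":[-6,4,7],"rot":[-1.5,-4,5]},{"jaw":1,"offset":[-4,4,8],"rot":[-1.5,-3.5,5]}]'

```text
time_s: 33.48
eef_pos: [0.5173, -0.0611, 0.2117]
eef_rot: [0.034, 0.946, -0.299, 0.117]
wrist_force: [0.1, -1.0, -0.1]
opening: 1.001
grasp_force: 0.0
```

apply_moves --moves '[{"jaw":1,"offset":[-5,5,8],"rot":[-1,-4,5]},{"jaw":1,"offset":[-3,5,8],"rot":[-1,-3.5,5]},{"jaw":1,"offset":[-2,5,9],"rot":[-0.5,-4,5]},{"jaw":1,"offset":[-2,5,9],"rot":[0,-3.5,5]},{"jaw":1,"offset":[0,5,9],"rot":[0.5,-4,5]}]'

```text
time_s: 34.1
eef_pos: [0.4946, -0.0736, 0.1669]
eef_rot: [-0.026, 0.864, -0.501, -0.037]
wrist_force: [0.3, -0.3, 0.4]
opening: 1.003
grasp_force: 0.0
```

apply_moves --moves '[{"jaw":1,"offset":[0,5,9],"rot":[0.5,-3.5,5]},{"jaw":1,"offset":[1,4,8],"rot":[1,-4,5]},{"jaw":1,"offset":[2,5,9],"rot":[1,-3.5,5]},{"jaw":1,"offset":[4,5,8],"rot":[2,-4,5]},{"jaw":1,"offset":[0,0,0],"rot":[0,0,0]}]'

```text
time_s: 34.72
eef_pos: [0.4764, -0.0823, 0.1312]
eef_rot: [-0.116, 0.75, -0.638, -0.131]
wrist_force: [0.9, -0.3, -0.2]
opening: 0.996
grasp_force: 0.0
```

```bash
python3 o.py; python3 wb.py w6; python3 plan.py 1 6 -81 -20 .475 -.0749 .0235
```

```text
t34.73 q [-0.5959  0.2199  1.8242  0.2652  1.3479  2.2927] p [ 0.4764 -0.0823  0.1312] x [ 0.1519 -0.9261 -0.3453] z [-0.0487  0.3419 -0.9385] F [ 0.9 -0.3 -0.2] op 0.996 g 0.0
px [253. 162.] 5490 top z 0.0458 body c [474.1 -75.5] sz [41.1 77.6] long axis 99.5
psi -80.7 th -20.1 G [ 0.476  -0.076   0.1389]
maxstep 0.04 err 0.0000 [-0.59  0.42  1.85  0.28  1.13  2.24]
[{j: 1, o: [6, 0, 18], r: [-0.5, 0, 0]}, {j: 1, o: [7, 0, 18], r: [0, 0, 0]}, {j: 1, o: [6, 1, 18], r: [0, 0, 0.5]}, {j: 1, o: [7, 0, 19], r: [0, 0, 0]}, {j: 1, o: [6, 0, 18], r: [0, 0, 0]}]
[{j: 1, o: [7, 0, 18], r: [0, 0, 0]}, {j: 1, o: [0, 0, 0], r: [0, 0, 0]}, {j: 1, o: [0, 0, 0], r: [0, 0, 0]}, {j: 1, o: [0, 0, 0], r: [0, 0, 0]}, {j: 1, o: [0, 0, 0], r: [0, 0, 0]}]
```

apply_moves --moves '[{"jaw":1,"offset":[6,0,18],"rot":[-0.5,0,0]},{"jaw":1,"offset":[7,0,18],"rot":[0,0,0]},{"jaw":1,"offset":[6,1,18],"rot":[0,0,0.5]},{"jaw":1,"offset":[7,0,19],"rot":[0,0,0]},{"jaw":1,"offset":[6,0,18],"rot":[0,0,0]}]'

```text
time_s: 35.4
eef_pos: [0.4765, -0.0802, 0.0348]
eef_rot: [-0.112, 0.749, -0.639, -0.133]
wrist_force: [0.4, 0.1, -0.0]
opening: 0.999
grasp_force: 0.0
```

apply_moves --moves '[{"jaw":1,"offset":[7,0,18],"rot":[0,0,0]},{"jaw":0,"offset":[0,0,0],"rot":[0,0,0]},{"jaw":0,"offset":[0,0,0],"rot":[0,0,0]},{"jaw":0,"offset":[0,0,0],"rot":[0,0,0]},{"jaw":0,"offset":[0,0,0],"rot":[0,0,0]}]'

```text
time_s: 36.02
eef_pos: [0.4773, -0.0819, 0.0176]
eef_rot: [-0.113, 0.749, -0.64, -0.132]
wrist_force: [0.0, -0.3, 2.6]
opening: 0.479
grasp_force: 61.4
```

apply_moves --moves '[{"jaw":0,"offset":[0,0,0],"rot":[0,0,0]},{"jaw":0,"offset":[0,0,0],"rot":[0,0,0]},{"jaw":0,"offset":[0,0,0],"rot":[0,0,0]},{"jaw":0,"offset":[0,0,0],"rot":[0,0,0]},{"jaw":0,"offset":[0,0,0],"rot":[0,0,0]}]'

```text
time_s: 36.65
eef_pos: [0.4774, -0.0819, 0.0176]
eef_rot: [-0.113, 0.749, -0.64, -0.132]
wrist_force: [0.4, -2.2, 5.9]
opening: 0.48
grasp_force: 61.8
```

```bash
python3 o.py; python3 settp.py .4741 -.0755 .024
python3 plan.py 0 3 - - - - .12 11 -25 25 .51 -.08 .23 11 35 70 .57 -.06 .213 
```

```text
t36.65 q [-0.5907  0.4175  1.8529  0.2811  1.1296  2.2411] p [ 0.4774 -0.0819  0.0176] x [ 0.146  -0.9283 -0.3421] z [-0.0535  0.3379 -0.9397] F [ 0.4 -2.2  5.9] op 0.480 g 61.8
[-8.63055001  2.21529316 -3.63435768]
psi -81.1 th -20.0 G [ 0.4763 -0.0752  0.024 ]
maxstep 0.33 err 0.0000 [-0.9   0.16  2.17  1.35  1.29 -0.72]
[{j: 0, o: [-11, 0, -30], r: [0, 0, 0]}, {j: 0, o: [-11, 0, -30], r: [0, 0, 0]}, {j: 0, o: [-11, 0, -30], r: [0, 0, 0]}, {j: 0, o: [-2, -4, -11], r: [-1.5, 4, -5]}, {j: 0, o: [-2, -3, -10], r: [-1.5, 4, -5]}]
[{j: 0, o: [0, -4, -11], r: [-0.5, 4.5, -5]}, {j: 0, o: [0, -3, -11], r: [-0.5, 4, -5]}, {j: 0, o: [2, -3, -10], r: [-0.5, 4, -5]}, {j: 0, o: [2, -3, -11], r: [0.5, 4, -5]}, {j: 0, o: [4, -3, -10], r: [0.5, 4, -5]}]
[{j: 0, o: [4, -3, -10], r: [1, 4, -5]}, {j: 0, o: [5, -2, -10], r: [1, 4.5, -5]}, {j: 0, o: [5, -3, -10], r: [2, 4, -5]}, {j: 0, o: [7, -2, -9], r: [2, 4, -4.5]}, {j: 0, o: [3, -4, 3], r: [2.5, 4, -5]}]
[{j: 0, o: [4, -5, 3], r: [2.5, 4, -4.5]}, {j: 0, o: [3, -4, 3], r: [3.5, 4, -4.5]}, {j: 0, o: [3, -3, 4], r: [3.5, 4.5, -4.5]}, {j: 0, o: [4, -3, 4], r: [3.5, 4, -4]}, {j: 0, o: [3, -3, 4], r: [4, 4, -3.5]}]
[{j: 0, o: [2, -1, 5], r: [4.5, 4, -3.5]}, {j: 0, o: [3, -2, 5], r: [4.5, 4, -3]}, {j: 0, o: [2, 0, 5], r: [4.5, 4, -2.5]}, {j: 0, o: [1, -1, 5], r: [5, 4.5, -2.5]}, {j: 0, o: [1, 1, 5], r: [5, 4, -2]}]
```

apply_moves --moves '[{"jaw":0,"offset":[-11,0,-30],"rot":[0,0,0]},{"jaw":0,"offset":[-11,0,-30],"rot":[0,0,0]},{"jaw":0,"offset":[-11,0,-30],"rot":[0,0,0]},{"jaw":0,"offset":[-2,-4,-11],"rot":[-1.5,4,-5]},{"jaw":0,"offset":[-2,-3,-10],"rot":[-1.5,4,-5]}]'

```text
time_s: 37.28
eef_pos: [0.4841, -0.0829, 0.1343]
eef_rot: [-0.058, 0.812, -0.574, -0.086]
wrist_force: [-0.7, 0.8, -1.8]
opening: 0.477
grasp_force: 61.0
```

apply_moves --moves '[{"jaw":0,"offset":[0,-4,-11],"rot":[-0.5,4.5,-5]},{"jaw":0,"offset":[0,-3,-11],"rot":[-0.5,4,-5]},{"jaw":0,"offset":[2,-3,-10],"rot":[-0.5,4,-5]},{"jaw":0,"offset":[2,-3,-11],"rot":[0.5,4,-5]},{"jaw":0,"offset":[4,-3,-10],"rot":[0.5,4,-5]}]'

```text
time_s: 37.9
eef_pos: [0.5035, -0.0843, 0.1866]
eef_rot: [0.029, 0.92, -0.384, 0.068]
wrist_force: [-0.6, 0.2, -0.9]
opening: 0.482
grasp_force: 61.0
```

apply_moves --moves '[{"jaw":0,"offset":[4,-3,-10],"rot":[1,4,-5]},{"jaw":0,"offset":[5,-2,-10],"rot":[1,4.5,-5]},{"jaw":0,"offset":[5,-3,-10],"rot":[2,4,-5]},{"jaw":0,"offset":[7,-2,-9],"rot":[2,4,-4.5]},{"jaw":0,"offset":[3,-4,3],"rot":[2.5,4,-5]}]'

```text
time_s: 38.52
eef_pos: [0.5237, -0.0809, 0.2293]
eef_rot: [0.042, 0.954, -0.162, 0.248]
wrist_force: [-0.4, 0.2, -0.1]
opening: 0.475
grasp_force: 61.0
```

apply_moves --moves '[{"jaw":0,"offset":[4,-5,3],"rot":[2.5,4,-4.5]},{"jaw":0,"offset":[3,-4,3],"rot":[3.5,4,-4.5]},{"jaw":0,"offset":[3,-3,4],"rot":[3.5,4.5,-4.5]},{"jaw":0,"offset":[4,-3,4],"rot":[3.5,4,-4]},{"jaw":0,"offset":[3,-3,4],"rot":[4,4,-3.5]}]'

```text
time_s: 39.15
eef_pos: [0.548, -0.0663, 0.223]
eef_rot: [-0.026, 0.913, 0.047, 0.405]
wrist_force: [-0.0, -0.4, -1.9]
opening: 0.474
grasp_force: 61.0
```

apply_moves --moves '[{"jaw":0,"offset":[2,-1,5],"rot":[4.5,4,-3.5]},{"jaw":0,"offset":[3,-2,5],"rot":[4.5,4,-3]},{"jaw":0,"offset":[2,0,5],"rot":[4.5,4,-2.5]},{"jaw":0,"offset":[1,-1,5],"rot":[5,4.5,-2.5]},{"jaw":0,"offset":[1,1,5],"rot":[5,4,-2]}]'

```text
time_s: 39.78
eef_pos: [0.5721, -0.0565, 0.2163]
eef_rot: [-0.173, 0.792, 0.229, 0.539]
wrist_force: [0.1, 0.3, -0.9]
opening: 0.482
grasp_force: 61.0
```

```bash
python3 o.py; python3 held.py w7 new; python3 plan.py 0 6 35 70 .6655 -.0385 .212
```

```text
t39.77 q [-0.9035  0.1399  2.1896  1.3462  1.2664 -0.6808] p [ 0.5721 -0.0565  0.2163] x [0.3154 0.1765 0.9324] z [ 0.7747  0.5196 -0.3604] F [ 0.1  0.3 -0.9] op 0.482 g 61.0
pred [ 0.5665 -0.0599  0.2096] face 6692 [ 0.5617 -0.0643  0.2467] rect ((563.4761352539062, -61.49658966064453), (49.582027435302734, 51.77326202392578), 34.41250228881836) normal deg [-1.2073 -1.8152] base->centre [ 0.5625 -0.063 ] z 0.20867010734506314
psi 33.3 th 68.9 G [ 0.5669 -0.0612  0.2079]
maxstep 0.04 err 0.0000 [-0.7   0.3   1.99  1.46  1.15 -0.65]
[{j: 0, o: [6, 6, 14], r: [-0.5, 0, -1.5]}, {j: 0, o: [7, 5, 15], r: [0.5, 0.5, -0.5]}, {j: 0, o: [6, 6, 14], r: [0, 0, 0]}, {j: 0, o: [6, 6, 15], r: [0.5, 0, 0]}, {j: 0, o: [6, 7, 14], r: [0, 0.5, 0]}]
[{j: 0, o: [6, 6, 15], r: [0.5, 0, 0]}, {j: 0, o: [0, 0, 0], r: [0, 0, 0]}, {j: 0, o: [0, 0, 0], r: [0, 0, 0]}, {j: 0, o: [0, 0, 0], r: [0, 0, 0]}, {j: 0, o: [0, 0, 0], r: [0, 0, 0]}]
```

apply_moves --moves '[{"jaw":0,"offset":[6,6,14],"rot":[-0.5,0,-1.5]},{"jaw":0,"offset":[7,5,15],"rot":[0.5,0.5,-0.5]},{"jaw":0,"offset":[6,6,14],"rot":[0,0,0]},{"jaw":0,"offset":[6,6,15],"rot":[0.5,0,0]},{"jaw":0,"offset":[6,7,14],"rot":[0,0.5,0]}]'

```text
time_s: 40.45
eef_pos: [0.6556, -0.0376, 0.2203]
eef_rot: [-0.168, 0.784, 0.243, 0.547]
wrist_force: [-0.3, -0.6, -1.5]
opening: 0.485
grasp_force: 61.0
```

apply_moves --moves '[{"jaw":0,"offset":[6,6,15],"rot":[0.5,0,0]},{"jaw":0,"offset":[0,0,0],"rot":[0,0,0]},{"jaw":0,"offset":[0,0,0],"rot":[0,0,0]},{"jaw":0,"offset":[0,0,0],"rot":[0,0,0]},{"jaw":0,"offset":[0,0,0],"rot":[0,0,0]}]'

```text
time_s: 41.08
eef_pos: [0.6708, -0.0342, 0.2202]
eef_rot: [-0.171, 0.783, 0.245, 0.545]
wrist_force: [0.1, 0.6, -0.2]
opening: 0.483
grasp_force: 61.0
```

```bash
python3 o.py; python3 plan.py 0 5 35 70 .6655 -.0386 .178 5 - 70 .6655 -.0386 .140 5 - 70 .6655 -.0386 .128
```

```text
t41.08 q [-0.7013  0.2898  1.9981  1.4597  1.1467 -0.6454] p [ 0.6708 -0.0342  0.2202] x [0.2851 0.1972 0.938 ] z [ 0.7706  0.5348 -0.3466] F [ 0.1  0.6 -0.2] op 0.483 g 61.0
psi 34.7 th 69.7 G [ 0.6655 -0.0379  0.2134]
maxstep 0.02 err 0.0000 [-0.7   0.49  1.99  1.55  1.14 -0.85]
[{j: 0, o: [-7, 0, 2], r: [0, 0, 0]}, {j: 0, o: [-6, 0, 3], r: [0, 0, 0]}, {j: 0, o: [-7, 0, 2], r: [0, 0, 0]}, {j: 0, o: [-7, 0, 2], r: [0, 0, 0]}, {j: 0, o: [-6, 1, 3], r: [0, 0.5, 0]}]
[{j: 0, o: [-7, 0, 2], r: [0, 0, 0]}, {j: 0, o: [-8, 0, 3], r: [0, 0, 0]}, {j: 0, o: [-7, 0, 3], r: [0, 0, 0]}, {j: 0, o: [-7, 0, 2], r: [0, 0, 0]}, {j: 0, o: [-7, 0, 3], r: [0, 0, 0]}]
[{j: 0, o: [-2, 0, 0], r: [0, 0, 0]}, {j: 0, o: [-3, 0, 1], r: [0, 0, 0]}, {j: 0, o: [-2, 0, 1], r: [0, 0, 0]}, {j: 0, o: [-2, 0, 1], r: [0, 0, 0]}, {j: 0, o: [-2, 0, 1], r: [0, 0, 0]}]
```

apply_moves --moves '[{"jaw":0,"offset":[-7,0,2],"rot":[0,0,0]},{"jaw":0,"offset":[-6,0,3],"rot":[0,0,0]},{"jaw":0,"offset":[-7,0,2],"rot":[0,0,0]},{"jaw":0,"offset":[-7,0,2],"rot":[0,0,0]},{"jaw":0,"offset":[-6,1,3],"rot":[0,0.5,0]}]'

```text
time_s: 41.7
eef_pos: [0.6714, -0.0349, 0.1846]
eef_rot: [-0.172, 0.781, 0.244, 0.549]
wrist_force: [-0.8, -0.1, -0.7]
opening: 0.483
grasp_force: 61.0
```

```bash
python3 o.py; python3 - <<'E'
from h import *
im,d=ctrl.camera("scene");save("s7",im[160:280,180:380],3.5)
E
```

```text
t41.70 q [-0.7037  0.3748  1.9964  1.5029  1.1472 -0.7399] p [ 0.6714 -0.0349  0.1846] x [0.2778 0.1925 0.9411] z [ 0.7729  0.537  -0.338 ] F [-0.8 -0.1 -0.7] op 0.483 g 61.0
```

View pics/s7.png

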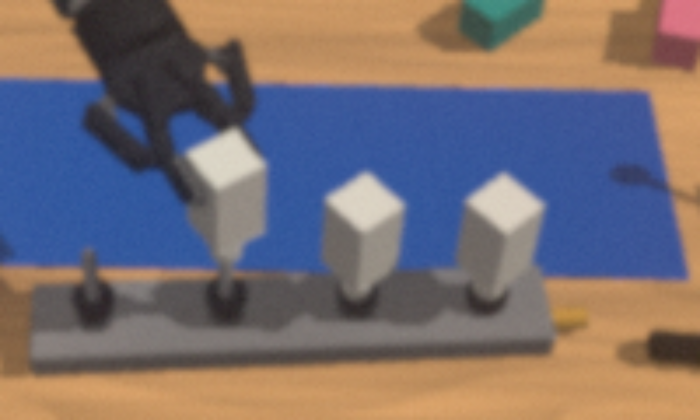

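Neck at (230,255) sits over the third peg at (226,280); the two others hang home at (362,240) and (500,240).

apply_moves --moves '[{"jaw":0,"offset":[-7,0,2],"rot":[0,0,0]},{"jaw":0,"offset":[-8,0,3],"rot":[0,0,0]},{"jaw":0,"offset":[-7,0,3],"rot":[0,0,0]},{"jaw":0,"offset":[-7,0,2],"rot":[0,0,0]},{"jaw":0,"offset":[-7,0,3],"rot":[0,0,0]}]'

```text
time_s: 42.38
eef_pos: [0.6715, -0.0349, 0.1463]
eef_rot: [-0.172, 0.781, 0.244, 0.549]
wrist_force: [-0.5, 0.2, -0.3]
opening: 0.484
grasp_force: 61.0
```

apply_moves --moves '[{"jaw":0,"offset":[-2,0,0],"rot":[0,0,0]},{"jaw":0,"offset":[-3,0,1],"rot":[0,0,0]},{"jaw":0,"offset":[-2,0,1],"rot":[0,0,0]},{"jaw":0,"offset":[-2,0,1],"rot":[0,0,0]},{"jaw":0,"offset":[-2,0,1],"rot":[0,0,0]}]'

```text
time_s: 43.0
eef_pos: [0.6715, -0.0348, 0.1351]
eef_rot: [-0.172, 0.781, 0.244, 0.549]
wrist_force: [0.1, 0.0, -0.4]
opening: 0.483
grasp_force: 61.0
```

apply_moves --moves '[{"jaw":0,"offset":[-1.5,0,0.5],"rot":[0,0,0]},{"jaw":0,"offset":[-1.5,0,0.5],"rot":[0,0,0]},{"jaw":0,"offset":[-1.5,0,0.5],"rot":[0,0,0]},{"jaw":0,"offset":[-1,0,0.5],"rot":[0,0,0]},{"jaw":0,"offset":[0,0,0],"rot":[0,0,0]}]'

```text
time_s: 43.62
eef_pos: [0.6716, -0.0348, 0.1293]
eef_rot: [-0.172, 0.781, 0.244, 0.549]
wrist_force: [-0.6, -0.6, 3.5]
opening: 0.479
grasp_force: 61.4
```

```bash
python3 o.py;python3 plan.py 0
```

```text
t43.62 q [-0.7033  0.504   1.982   1.5552  1.142  -0.8658] p [ 0.6716 -0.0348  0.1293] x [0.278  0.1927 0.9411] z [ 0.7729  0.5369 -0.3382] F [-0.6 -0.6  3.5] op 0.479 g 61.4
psi 34.8 th 70.2 G [ 0.6664 -0.0384  0.1224]
maxstep 0.00 err 0.0000 [-0.7   0.5   1.98  1.56  1.14 -0.87]
```

apply_moves --moves '[{"jaw":0,"offset":[-1,0,0.5],"rot":[0,0,0]},{"jaw":0,"offset":[-1,0,0.5],"rot":[0,0,0]},{"jaw":0,"offset":[-1,0,0],"rot":[0,0,0]},{"jaw":0,"offset":[-1,0,0.5],"rot":[0,0,0]},{"jaw":0,"offset":[0,0,0],"rot":[0,0,0]}]'

```text
time_s: 44.25
eef_pos: [0.6716, -0.0348, 0.1248]
eef_rot: [-0.172, 0.781, 0.244, 0.549]
wrist_force: [-0.9, 0.1, 2.9]
opening: 0.485
grasp_force: 61.3
```

apply_moves --moves '[{"jaw":0,"offset":[-1,0,0.5],"rot":[0,0,0]},{"jaw":0,"offset":[-1,0,0],"rot":[0,0,0]},{"jaw":0,"offset":[-1,0,0.5],"rot":[0,0,0]},{"jaw":0,"offset":[-1,0,0.5],"rot":[0,0,0]},{"jaw":0,"offset":[0,0,0],"rot":[0,0,0]}]'

```text
time_s: 44.88
eef_pos: [0.6716, -0.0348, 0.1205]
eef_rot: [-0.172, 0.781, 0.244, 0.549]
wrist_force: [-0.9, -0.1, 3.8]
opening: 0.481
grasp_force: 61.3
```

apply_moves --moves '[{"jaw":0,"offset":[-1,0,0.5],"rot":[0,0,0]},{"jaw":0,"offset":[-1,0,0.5],"rot":[0,0,0]},{"jaw":0,"offset":[-1,0,0],"rot":[0,0,0]},{"jaw":0,"offset":[0,0,0],"rot":[0,0,0]},{"jaw":0,"offset":[0,0,0],"rot":[0,0,0]}]'

```text
time_s: 45.5
eef_pos: [0.6716, -0.0348, 0.1175]
eef_rot: [-0.172, 0.781, 0.244, 0.549]
wrist_force: [0.6, -0.5, 3.7]
opening: 0.479
grasp_force: 61.3
```

apply_moves --moves '[{"jaw":0,"offset":[-1,0,0.5],"rot":[0,0,0]},{"jaw":0,"offset":[-1,0,0.5],"rot":[0,0,0]},{"jaw":0,"offset":[-1,0,0],"rot":[0,0,0]},{"jaw":0,"offset":[0,0,0],"rot":[0,0,0]},{"jaw":0,"offset":[0,0,0],"rot":[0,0,0]}]'

```text
time_s: 46.12
eef_pos: [0.6719, -0.0347, 0.1169]
eef_rot: [-0.173, 0.779, 0.245, 0.551]
wrist_force: [-7.0, -1.2, 16.0]
opening: 0.478
grasp_force: 62.6
```

apply_moves --moves '[{"jaw":0,"offset":[-1,0,0.5],"rot":[0,0,0]},{"jaw":0,"offset":[-1,0,0.5],"rot":[0,0,0]},{"jaw":0,"offset":[-1,0,0],"rot":[0,0,0]},{"jaw":0,"offset":[0,0,0],"rot":[0,0,0]},{"jaw":0,"offset":[0,0,0],"rot":[0,0,0]}]'

```text
time_s: 46.75
eef_pos: [0.6728, -0.0347, 0.1167]
eef_rot: [-0.173, 0.777, 0.245, 0.553]
wrist_force: [-12.6, -2.2, 28.6]
opening: 0.481
grasp_force: 63.5
```

apply_moves --moves '[{"jaw":0,"offset":[2,0,-0.5],"rot":[0,0,0]},{"jaw":0,"offset":[2.5,0,-1],"rot":[0,0,0]},{"jaw":0.8,"offset":[0,0,0],"rot":[0,0,0]},{"jaw":0.8,"offset":[0,0,0],"rot":[0,0,0]},{"jaw":0.8,"offset":[0,0,0],"rot":[0,0,0]}]'

```text
time_s: 47.38
eef_pos: [0.6712, -0.0345, 0.1153]
eef_rot: [-0.172, 0.781, 0.244, 0.548]
wrist_force: [-0.6, -0.2, 1.2]
opening: 0.797
grasp_force: 0.0
```

apply_moves --moves '[{"jaw":0.8,"offset":[0,0,0],"rot":[0,0,0]},{"jaw":0.8,"offset":[0,0,-20],"rot":[0,0,0]},{"jaw":0.8,"offset":[0,0,-25],"rot":[0,0,0]},{"jaw":0.8,"offset":[0,0,-30],"rot":[0,0,0]},{"jaw":0.8,"offset":[20,0,-30],"rot":[0,0,0]}]'

```text
time_s: 48.0
eef_pos: [0.5947, -0.0874, 0.1696]
eef_rot: [-0.173, 0.781, 0.243, 0.548]
wrist_force: [0.8, 0.4, 0.5]
opening: 0.8
grasp_force: 0.0
```

apply_moves --moves '[{"jaw":0.8,"offset":[30,0,-30],"rot":[0,0,0]},{"jaw":0.5,"offset":[30,0,-30],"rot":[0,0,0]},{"jaw":0,"offset":[20,0,-20],"rot":[0,0,0]},{"jaw":0,"offset":[0,0,0],"rot":[0,0,0]},{"jaw":0,"offset":[0,0,0],"rot":[0,0,0]}]'

```text
time_s: 48.62
eef_pos: [0.5562, -0.1145, 0.2719]
eef_rot: [-0.172, 0.781, 0.244, 0.549]
wrist_force: [-0.5, -0.3, -0.2]
opening: 0.003
grasp_force: 0.0
```

```bash
python3 o.py; python3 chk.py s8; python3 - <<'E'
from h import *
np.set_printoptions(precision=4,suppress=True)
for c in ["scene","top"]:
    im,d=ctrl.camera(c);P=cloud(c,d);f=im.astype(int)
    R0=(P[...,0]>.40)&(P[...,0]<.62)&(P[...,1]>.34)&(P[...,1]<.48)
    k=R0&(P[...,2]>.07)&(P[...,2]<.13)&(f.max(-1)<110)
    print(c,"ball",k.sum(),P[k].mean(0),P[k].min(0),P[k].max(0))
    k=R0&(P[...,2]>.019)&(P[...,2]<.032)&(np.ptp(f,-1)<45)
    print("block",k.sum(),cv2.minAreaRect((P[k][:,:2]*1000).astype(np.float32)))
    k=R0&(P[...,2]>.035)&(P[...,2]<.07); print("rod",k.sum(),P[k].mean(0) if k.sum() else 0)
E
```

```text
t48.62 q [-1.0282  0.0851  2.11    1.2514  1.4217 -0.6103] p [ 0.5562 -0.1145  0.2719] x [0.2789 0.1923 0.9409] z [ 0.7726  0.537  -0.3388] F [-0.5 -0.3 -0.2] op 0.003 g 0.0
A top z 0.15038628010077004 rect ((650.3800048828125, 170.0909881591797), (42.63771438598633, 45.223182678222656), 43.2287712097168)
B top z 0.15800966777020903 rect ((659.8054809570312, 63.97087860107422), (44.176666259765625, 44.83452224731445), 39.03122329711914)
C top z 0.1468303660334792 rect ((667.9990234375, -39.555870056152344), (45.764671325683594, 43.62075424194336), 32.806278228759766)
scene ball 43 [0.502  0.416  0.1029] [0.4919 0.4077 0.0827] [0.5083 0.4246 0.1109]
block 242 ((535.407958984375, 422.614013671875), (71.68370056152344, 48.80316925048828), 6.927523136138916)
rod 42 [0.5222 0.4208 0.0509]
top ball 66 [0.492  0.4171 0.1052] [0.4798 0.4081 0.071 ] [0.5102 0.4279 0.1135]
block 309 ((527.8062744140625, 423.8550720214844), (70.07174682617188, 49.93126678466797), 4.902261257171631)
rod 35 [0.5215 0.4218 0.045 ]
```

View pics/s8.png

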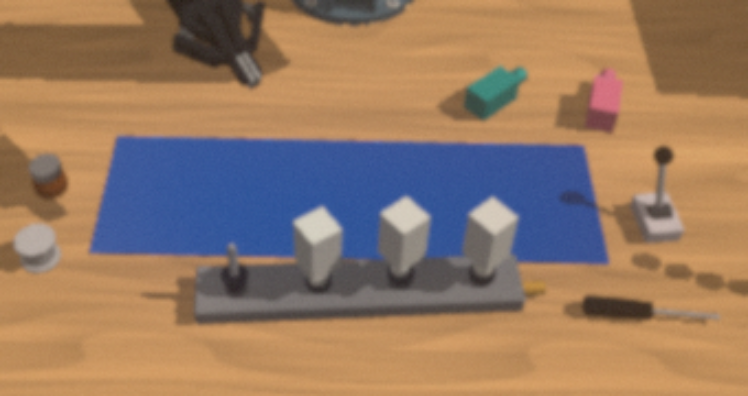

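```bash
echo "[0,0,0]" > tp.json; python3 plan.py 0 12 6 0 .45 .05 .25 13 6 0 .43 .4123 .18 5 6 0 .43 .4123 .080
```

```text
psi 34.8 th 70.2 G [ 0.5562 -0.1141  0.2714]
maxstep 0.21 err 0.0000 [0.57 0.4  1.66 0.   1.08 2.03]
[{j: 0, o: [-2, -16, 1], r: [-2.5, -6, 1]}, {j: 0, o: [-1, -17, 1], r: [-2, -5.5, 1]}, {j: 0, o: [-2, -16, 0], r: [-2, -6, 1]}, {j: 0, o: [-3, -16, 0], r: [-1.5, -6, 2]}, {j: 0, o: [-2, -16, -1], r: [-2, -5.5, 1.5]}]
[{j: 0, o: [-4, -16, 0], r: [-1.5, -6, 2]}, {j: 0, o: [-4, -16, -1], r: [-1, -6, 2]}, {j: 0, o: [-4, -16, 0], r: [-1.5, -6, 2]}, {j: 0, o: [-5, -15, -1], r: [-0.5, -5.5, 2.5]}, {j: 0, o: [-6, -16, 1], r: [-0.5, -6, 2]}]
[{j: 0, o: [-6, -15, 0], r: [-0.5, -6, 2.5]}, {j: 0, o: [-7, -15, 1], r: [0, -5.5, 2.5]}, {j: 0, o: [1, -27, 6], r: [0, 0, 0]}, {j: 0, o: [1, -28, 5], r: [0, 0, 0]}, {j: 0, o: [2, -28, 6], r: [0, 0, 0]}]
[{j: 0, o: [1, -28, 5], r: [0, 0, 0]}, {j: 0, o: [1, -28, 6], r: [0, 0, 0]}, {j: 0, o: [2, -28, 5], r: [0, 0, 0]}, {j: 0, o: [1, -28, 6], r: [0, 0, 0]}, {j: 0, o: [2, -27, 5], r: [0, 0, 0]}]
[{j: 0, o: [1, -28, 6], r: [0, 0, 0]}, {j: 0, o: [1, -28, 5], r: [0, 0, 0]}, {j: 0, o: [2, -28, 6], r: [0, 0, 0]}, {j: 0, o: [1, -28, 5], r: [0, 0, 0]}, {j: 0, o: [1, -28, 5], r: [0, 0, 0]}]
[{j: 0, o: [0, 0, 20], r: [0, 0, 0]}, {j: 0, o: [0, 0, 20], r: [0, 0, 0]}, {j: 0, o: [0, 0, 20], r: [0, 0, 0]}, {j: 0, o: [0, 0, 20], r: [0, 0, 0]}, {j: 0, o: [0, 0, 20], r: [0, 0, 0]}]
```

apply_moves --moves '[{"jaw":0,"offset":[-2,-16,1],"rot":[-2.5,-6,1]},{"jaw":0,"offset":[-1,-17,1],"rot":[-2,-5.5,1]},{"jaw":0,"offset":[-2,-16,0],"rot":[-2,-6,1]},{"jaw":0,"offset":[-3,-16,0],"rot":[-1.5,-6,2]},{"jaw":0,"offset":[-2,-16,-1],"rot":[-2,-5.5,1.5]}]'

```text
time_s: 49.4
eef_pos: [0.5117, -0.046, 0.2634]
eef_rot: [-0.067, 0.918, 0.185, 0.344]
wrist_force: [0.9, 0.8, -0.7]
opening: 0.003
grasp_force: 0.0
```

apply_moves --moves '[{"jaw":0,"offset":[-4,-16,0],"rot":[-1.5,-6,2]},{"jaw":0,"offset":[-4,-16,-1],"rot":[-1,-6,2]},{"jaw":0,"offset":[-4,-16,0],"rot":[-1.5,-6,2]},{"jaw":0,"offset":[-5,-15,-1],"rot":[-0.5,-5.5,2.5]},{"jaw":0,"offset":[-6,-16,1],"rot":[-0.5,-6,2]}]'

```text
time_s: 50.02
eef_pos: [0.4675, 0.0233, 0.2533]
eef_rot: [-0.01, 0.99, 0.095, 0.1]
wrist_force: [-0.5, 0.5, -1.0]
opening: 0.005
grasp_force: 0.0
```

apply_moves --moves '[{"jaw":0,"offset":[-6,-15,0],"rot":[-0.5,-6,2.5]},{"jaw":0,"offset":[-7,-15,1],"rot":[0,-5.5,2.5]},{"jaw":0,"offset":[1,-27,6],"rot":[0,0,0]},{"jaw":0,"offset":[1,-28,5],"rot":[0,0,0]},{"jaw":0,"offset":[2,-28,6],"rot":[0,0,0]}]'

```text
time_s: 50.65
eef_pos: [0.4453, 0.134, 0.2327]
eef_rot: [-0.001, 0.999, 0.052, 0.001]
wrist_force: [0.7, 0.2, -0.6]
opening: 0.001
grasp_force: 0.0
```

apply_moves --moves '[{"jaw":0,"offset":[1,-28,5],"rot":[0,0,0]},{"jaw":0,"offset":[1,-28,6],"rot":[0,0,0]},{"jaw":0,"offset":[2,-28,5],"rot":[0,0,0]},{"jaw":0,"offset":[1,-28,6],"rot":[0,0,0]},{"jaw":0,"offset":[2,-27,5],"rot":[0,0,0]}]'

```text
time_s: 51.28
eef_pos: [0.4376, 0.2729, 0.2056]
eef_rot: [-0.0, 0.999, 0.052, 0.001]
wrist_force: [0.1, -0.4, -0.5]
opening: 0.003
grasp_force: 0.0
```

apply_moves --moves '[{"jaw":0,"offset":[1,-28,6],"rot":[0,0,0]},{"jaw":0,"offset":[1,-28,5],"rot":[0,0,0]},{"jaw":0,"offset":[2,-28,6],"rot":[0,0,0]},{"jaw":0,"offset":[1,-28,5],"rot":[0,0,0]},{"jaw":0,"offset":[1,-28,5],"rot":[0,0,0]}]'

```text
time_s: 51.9
eef_pos: [0.4292, 0.4126, 0.1785]
eef_rot: [0.0, 0.999, 0.052, 0.001]
wrist_force: [-0.3, -0.3, -0.4]
opening: 0.001
grasp_force: 0.0
```

```bash
python3 o.py; python3 plan.py 0 5 6 0 .43 .4123 .080 5 6 0 .48 .4176 .08 5 6 0 .53 .4228 .08 5 6 0 .553 .4253 .08; python3 - <<'E'
from h import *
im,d,P,o=wlook("w8",False)
k=(P[...,2]>.065)&(P[...,2]<.12)&(abs(P[...,1]-.42)<.03)&(P[...,0]>.45)&(P[...,0]<.6)&(im.astype(int).max(-1)<110)&(d>0)
print(k.sum(),P[k].mean(0),P[k].min(0),P[k].max(0))
E
```

```text
t51.90 q [ 0.5671  0.2748  1.6045 -0.0012  1.2607  2.0335] p [0.4292 0.4126 0.1785] x [0.9945 0.1046 0.0019] z [ 0.0019 -0.0002 -1.    ] F [-0.3 -0.3 -0.4] op 0.001 g 0.0
psi 6.0 th 0.1 G [0.4292 0.4126 0.1785]
maxstep 0.04 err 0.0000 [ 0.49  0.59  1.37 -0.    1.17  1.95]
[{j: 0, o: [0, 0, 20], r: [0, 0, 0]}, {j: 0, o: [0, 0, 19], r: [0, 0, 0]}, {j: 0, o: [0, 0, 20], r: [0, 0, 0]}, {j: 0, o: [0, 0, 20], r: [0, 0, 0]}, {j: 0, o: [1, 0, 20], r: [0, 0, 0]}]
[{j: 0, o: [10, 0, 0], r: [0, 0, 0]}, {j: 0, o: [10, 0, 0], r: [0, 0, 0]}, {j: 0, o: [10, 0, 0], r: [0, 0, 0]}, {j: 0, o: [10, 0, 0], r: [0, 0, 0]}, {j: 0, o: [10, 0, 0], r: [0, 0, 0]}]
[{j: 0, o: [10, 0, 0], r: [0, 0, 0]}, {j: 0, o: [10, 0, 0], r: [0, 0, 0]}, {j: 0, o: [10, 0, 0], r: [0, 0, 0]}, {j: 0, o: [10, 0, 0], r: [0, 0, 0]}, {j: 0, o: [10, 0, 0], r: [0, 0, 0]}]
[{j: 0, o: [5, 0, 0], r: [0, 0, 0]}, {j: 0, o: [4, 0, 0], r: [0, 0, 0]}, {j: 0, o: [5, 0, 0], r: [0, 0, 0]}, {j: 0, o: [5, 0, 0], r: [0, 0, 0]}, {j: 0, o: [4, 0, 0], r: [0, 0, 0]}]
866 [0.49384307 0.41952203 0.1077868 ] [0.48102891 0.4076306  0.06741699] [0.51419632 0.43125791 0.11309064]
```

apply_moves --moves '[{"jaw":0,"offset":[0,0,20],"rot":[0,0,0]},{"jaw":0,"offset":[0,0,19],"rot":[0,0,0]},{"jaw":0,"offset":[0,0,20],"rot":[0,0,0]},{"jaw":0,"offset":[0,0,20],"rot":[0,0,0]},{"jaw":0,"offset":[0,0,20],"rot":[0,0,0]}]'

```text
time_s: 52.58
eef_pos: [0.4306, 0.4114, 0.0799]
eef_rot: [-0.0, 0.999, 0.052, 0.002]
wrist_force: [0.6, 0.7, 0.5]
opening: -0.003
grasp_force: 0.0
```

apply_moves --moves '[{"jaw":0,"offset":[10,0,0],"rot":[0,0,0]},{"jaw":0,"offset":[10,0,0],"rot":[0,0,0]},{"jaw":0,"offset":[10,0,0],"rot":[0,0,0]},{"jaw":0,"offset":[10,0,0],"rot":[0,0,0]},{"jaw":0,"offset":[10,0,0],"rot":[0,0,0]}]'

```text
time_s: 53.2
eef_pos: [0.4811, 0.417, 0.082]
eef_rot: [-0.001, 0.999, 0.052, 0.002]
wrist_force: [-1.4, -0.4, 1.4]
opening: -0.002
grasp_force: 0.8
```

apply_moves --moves '[{"jaw":0,"offset":[10,0,0],"rot":[0,0,0]},{"jaw":0,"offset":[10,0,0],"rot":[0,0,0]},{"jaw":0,"offset":[10,0,0],"rot":[0,0,0]},{"jaw":0,"offset":[10,0,0],"rot":[0,0,0]},{"jaw":0,"offset":[10,0,0],"rot":[0,0,0]}]'

```text
time_s: 53.82
eef_pos: [0.5307, 0.422, 0.0817]
eef_rot: [-0.0, 0.999, 0.052, 0.002]
wrist_force: [-1.5, 0.2, -0.3]
opening: -0.001
grasp_force: 0.4
```

apply_moves --moves '[{"jaw":0,"offset":[5,0,0],"rot":[0,0,0]},{"jaw":0,"offset":[5,0,0],"rot":[0,0,0]},{"jaw":0,"offset":[5,0,0],"rot":[0,0,0]},{"jaw":0,"offset":[5,0,0],"rot":[0,0,0]},{"jaw":0,"offset":[3,0,0],"rot":[0,0,0]}]'

```text
time_s: 54.45
eef_pos: [0.5524, 0.4243, 0.0818]
eef_rot: [-0.0, 0.999, 0.052, 0.001]
wrist_force: [-8.6, -0.5, 3.7]
opening: 0.004
grasp_force: 4.2
```

apply_moves --moves '[{"jaw":0,"offset":[2,0,0],"rot":[0,0,0]},{"jaw":0,"offset":[2,0,0],"rot":[0,0,0]},{"jaw":0,"offset":[0,0,0],"rot":[0,0,0]},{"jaw":0,"offset":[0,0,0],"rot":[0,0,0]},{"jaw":0,"offset":[0,0,0],"rot":[0,0,0]}]'

```text
time_s: 55.08
eef_pos: [0.5527, 0.4244, 0.0816]
eef_rot: [0.001, 0.999, 0.052, -0.002]
wrist_force: [-16.3, -4.4, 8.7]
opening: -0.0
grasp_force: 8.2
```

apply_moves --moves '[{"jaw":0,"offset":[-30,0,0],"rot":[0,0,0]},{"jaw":0,"offset":[-40,0,0],"rot":[0,0,0]},{"jaw":0,"offset":[-40,0,-40],"rot":[0,0,0]},{"jaw":0,"offset":[-20,0,-60],"rot":[0,0,0]},{"jaw":0,"offset":[0,0,-30],"rot":[0,0,0]}]'

```text
time_s: 55.7
eef_pos: [0.4274, 0.4123, 0.2149]
eef_rot: [-0.002, 0.999, 0.053, 0.005]
wrist_force: [0.1, 0.4, 0.9]
opening: -0.001
grasp_force: 0.0
```

```bash
python3 o.py; python3 chk.py s9; python3 - <<'E'
from h import *
for c in ["scene","top"]:
    im,d=ctrl.camera(c);P=cloud(c,d);f=im.astype(int)
    k=(P[...,0]>.48)&(P[...,0]<.64)&(P[...,1]>.36)&(P[...,1]<.48)&(P[...,2]>.07)&(P[...,2]<.13)&(f.max(-1)<110)
    print(c,"ball",k.sum(),P[k].mean(0) if k.sum() else 0)
E
```

```text
t55.70 q [ 0.5686  0.23    1.5826 -0.0015  1.319   2.0346] p [0.4274 0.4123 0.2149] x [0.9944 0.105  0.0096] z [ 0.0092  0.0041 -0.9999] F [0.1 0.4 0.9] op -0.001 g 0.0
A top z 0.15030946558927794 rect ((650.608642578125, 169.70913696289062), (44.47562026977539, 46.61224365234375), 42.56877899169922)
B top z 0.157891031365196 rect ((658.7886352539062, 64.05354309082031), (44.067237854003906, 44.59342956542969), 38.68635177612305)
C top z 0.14684627381401555 rect ((667.329833984375, -39.15591812133789), (44.40144729614258, 44.00698471069336), 36.207027435302734)
scene ball 55 [0.58215871 0.42593624 0.09888941]
top ball 73 [0.57003044 0.42776809 0.09943161]
```

View pics/s9.png

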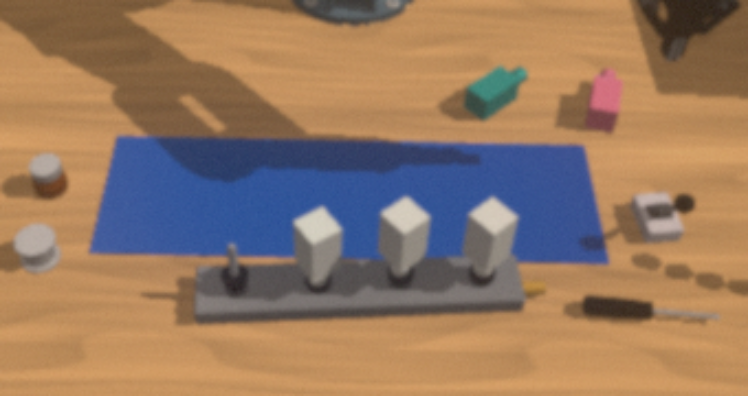

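```bash
python3 -c "
from bench import ctrl
print(ctrl.hand_in())"
```

```text
the job is handed in; nothing more can be done
None
```

I hung the three bottles on the mat neck down, one to a peg, and pushed each until its collar came up hard against its stop. I then swung the air lever over until it hit its far-side stop and handed the job in (no verdict was returned). The spool, jar and screwdriver were left untouched.

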